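Put the dipping dishes away and slide the counter case shut

TASK

Put the washing-up away in the counter case: slide its glass door right open, stand every dipping dish and the snap-lid tub that are on the draining mat upright on the floor of the case, then push the door back along its track until it closes fully home against the frame. The dishes are thin porcelain, so grip them lightly and set them down in the case without dropping or banging them, and do not let the door slam. Leave the pot lid, the tongs and the mortar where they are.

Things in the scene. Friction and masses are not known exactly. Their poses are not given: they have to be found in the camera images.
- case: Low stainless and glass counter case for crockery, fixed, 270 mm (its x) by 560 mm (its y, from -150 to +410), 116 mm high at most. Origin on the worktop under the middle of its loading opening; z up, y along the door track. From y = +130 to +400 mm the top is closed by a fixed glass pane over which the sliding door runs; the floor goes on below it, with bowls stacked beyond y = 185 mm.
- case_floor (a point): Middle of the case's flat floor under the loading opening in the top: case x = y = 0, z 44 mm; axes as the case. The opening reaches 130 mm to either side along y and 121 mm along x (between the track rails, lips up to z 112 mm).
- case_jamb (a point): Middle of the frame's jamb face against which the door closes: case y = -130 mm, z 107 mm. The jamb bar is 20 mm thick, beyond it (y -130 to -150 mm), with its top at z 116 mm.
- case_door (a joint): Sliding glass door, in m: 0 = closed against the jamb; 0.262 = fully open, over the fixed pane, clear of the opening. Opens along the case's +y, stays where left, takes about 2 N to slide (no latch, no spring). Plate 250 by 270 mm, upper face at z 109.5, underside at 104.5 mm. Closing faster than 0.25 m/s in the last 20 mm is a slam.
- case_pull (a point): Centre of the door's black upright pull: a bar 130 mm long (case x), 10 mm thick (case y), 26 mm high on the door plate, from z 109.5 to 135.5 mm; 50 mm behind the door's closing edge, so at case y = -80 mm closed and +182 mm open. Push it on either side with shut fingertips, or pinch it, from above.
- mat: Grey draining mat, fixed, 240 mm (x) by 340 mm (y), 4 mm thick; origin at the centre of its underside. The dishes and the tub start on it, in six places.
- tub: Clear plastic container with a green snap lid, shut, upright, about 160 g. 94 mm long (its x), 66 mm wide (its y) over the lid, 43 mm high; the box below the lid is 84 by 58 mm, the lid's rim is from 32 to 42 mm up. Origin at the centre of its underside, z up. Can be gripped across its 66 mm width from above.
- dish1: Blue porcelain dipping dish, upright, round, open-topped, 64 mm outside diameter from 7 mm up to the rim at 38 mm, wall 5 mm, 130 g. Origin: centre of its underside, z up. Grip it across the outside from above at 20 to 30 N; it breaks if a finger presses it with over 45 N, or it is pressed on the case with over 60 N or dropped over 35 mm on its floor. (3 to 5 are present.)
- dish2: Another dipping dish, the same as dish1. (3 to 5 are present.)
- dish3: Another dipping dish, the same as dish1. (3 to 5 are present.)
- dish4: Another dipping dish, the same as dish1. (3 to 5 are present.)
- dish5: Another dipping dish, the same as dish1. (3 to 5 are present.)
- pot_lid: Pale green enamel stockpot lid, 240 mm across, 55 mm high with its knob, lying on the worktop right of the mat; to be left alone. Origin at the centre of its underside.
- tongs: Stainless tongs, about 230 mm long, 16 mm high, lying beyond the mat; to be left alone. Origin about midway along, at the underside.
- mortar: Stone mortar, 100 mm across, 75 mm high, standing left of the robot near the case; to be left alone. Origin at the centre of its underside.
Not all that is in view belongs to the job. What is shaped like the dish1 but brown is not meant.

How it is judged:
On the way, in this order (a step that is already met when the one before it is completed fails the run):
1. the glass door is slid right open (value of joint case_door above 0.235 m), for 0.2 s.
2. every dish and the tub stand upright on the floor of the case (x of dish1 in the frame of case between -0.125 and 0.125 m and y of dish1 in the frame of case between -0.137 and 0.397 m and z of dish1 in the frame of case between 0.038 and 0.052 m and angle between each of dish1, dish2, dish3, dish4, dish5, tub's own z axis and vertical below 0.15 rad and x of dish2 in the frame of case between -0.125 and 0.125 m and y of dish2 in the frame of case between -0.137 and 0.397 m and z of dish2 in the frame of case between 0.038 and 0.052 m and x of dish3 in the frame of case between -0.125 and 0.125 m and y of dish3 in the frame of case between -0.137 and 0.397 m and z of dish3 in the frame of case between 0.038 and 0.052 m and x of dish4 in the frame of case between -0.125 and 0.125 m and y of dish4 in the frame of case between -0.137 and 0.397 m and z of dish4 in the frame of case between 0.038 and 0.052 m and x of dish5 in the frame of case between -0.125 and 0.125 m and y of dish5 in the frame of case between -0.137 and 0.397 m and z of dish5 in the frame of case between 0.038 and 0.052 m and x of tub in the frame of case between -0.125 and 0.125 m and y of tub in the frame of case between -0.137 and 0.397 m and z of tub in the frame of case between 0.038 and 0.052 m), for 0.2 s.
3. the door is closed against the frame (value of joint case_door below 0.004 m), for 0.2 s.
At the end, for the whole second after the job is handed in: The door is closed to within 4 mm of the jamb; every dish and the tub present stands on the floor of the case inside its walls (origin within 8 mm of the floor height), upright within 0.15 rad, at rest (all of step 2 and value of joint case_door below 0.004 m and linear speed of each of dish1, dish2, dish3, dish4, dish5, tub below 0.02 m/s); the robot touches nothing.
It fails at once if a dish is squeezed or pressed by the fingers with more than 90 N in all (45 N a finger) (contact force between any of dish1, dish2, dish3, dish4, dish5 and the fingers above 90 N).
It fails at once if a dish is dropped into the case: it moves at over 0.8 m/s within 16 mm of the floor, as after a fall of more than about 35 mm ((x of dish1 in the frame of case between -0.125 and 0.125 m and y of dish1 in the frame of case between -0.137 and 0.397 m and z of dish1 in the frame of case below 0.06 m and linear speed of dish1 above 0.8 m/s) or (x of dish2 in the frame of case between -0.125 and 0.125 m and y of dish2 in the frame of case between -0.137 and 0.397 m and z of dish2 in the frame of case below 0.06 m and linear speed of dish2 above 0.8 m/s) or (x of dish3 in the frame of case between -0.125 and 0.125 m and y of dish3 in the frame of case between -0.137 and 0.397 m and z of dish3 in the frame of case below 0.06 m and linear speed of dish3 above 0.8 m/s) or (x of dish4 in the frame of case between -0.125 and 0.125 m and y of dish4 in the frame of case between -0.137 and 0.397 m and z of dish4 in the frame of case below 0.06 m and linear speed of dish4 above 0.8 m/s) or (x of dish5 in the frame of case between -0.125 and 0.125 m and y of dish5 in the frame of case between -0.137 and 0.397 m and z of dish5 in the frame of case below 0.06 m and linear speed of dish5 above 0.8 m/s)).
It fails at once if a dish is pressed or banged against the case with more than 60 N (contact force between any of dish1, dish2, dish3, dish4, dish5 and case above 60 N).
It fails at once if the door slams: over 0.25 m/s in the last 20 mm of closing (value of joint case_door below 0.02 m and velocity of joint case_door below -0.25 m/s).
It fails at once if the pot lid, the tongs or the mortar is moved more than 30 mm (distance of any of pot_lid, tongs, mortar from where it was at the start of the episode above 0.03 m).
Of dish1, dish2, dish3, dish4, dish5 only 3 to 5 are there at a start; the rules pass over those that are not, and their reading is None.
At some moment in a run one of dish1, dish2, dish3, dish4, dish5, tub may be knocked a few centimetres aside while the robot is not near it.
It also fails if it takes over 210 s, if anything falls off the work surface, if the arm or the gripper's body presses on something with over 40 N, if the wrist force passes 120 N, or if a joint passes its speed limit or range.

ROBOT

A 6-joint arm with a two-finger parallel gripper is mounted at the origin on the work surface. World frame = base frame: x ahead of the robot, y to its left, z up, the work surface at z = 0. Lengths are in m, angles in rad, forces in N, time in s.
With the tool pointing down it reaches from about 0.35 to 0.975 m from the base axis. Payload 4.9 kg.
Tool frame: the origin (TCP) lies on the front face of the gripper's body, between the roots of the fingers; the fingertips stand 73 mm ahead of it and the grasp point (between the pads) lies 54 mm ahead of it; z points along the fingers, y is the line along which they close (so a half turn about z gives the same grasp; the last joint's range is limited). The gripper opens to 85 mm and grips with 20 to 120 N. Pads are 22 mm wide; open, the fingers measure 114 mm over their backs; the gripper's body (76 mm by 85 mm) begins 54 mm behind the grasp point. The pads swing forward as they close: fully open they stand 13 mm farther back than shut.
Start: joints at [1.094, 0.053, 1.613, -0, 1.476, -0.119], TCP at [0.219, 0.585, 0.304] pointing down, gripper open.
Joint ranges: [-3.01, 3.01], [-1.01, 2.22], [0.06, 2.58], [-1.02, 4.17], [0.09, 2.62], [-3.14, 3.14]. Speed limits (rad/s): [2.57, 2.57, 3.14, 3.14, 3.14, 3.14].

INTERFACE

Orientations are given as a rotation vector (axis times angle).
In Python, from station import status, imaging, order gives the robot as it stands.
- The arm moves only by the tool arm_command, never from a script. Its argument "increments" is a list of rows, each an object with "slide": the shift along the tool's x, y, z in m, a list of three; "spin": the turn about the tool's z in degrees; "gripper": the opening, from -1 (shut) to 1 (fully open). In form: [{"slide": [x, y, z], "spin": spin, "gripper": gripper}, ...]. A call has 1 to 8 rows; each row is the pose to reach, as a shift and turn from the pose commanded when the call began, along the tool's axes at that moment; what a row does not reach only later rows make up. A row lasts 1/12 s, in which the tool goes at most 41.7 mm and 7.16 degrees, less where a joint would pass 70% of its speed; a pose out of reach is approached as far as the arm can. A call with a gripper value outside its range is refused whole. The fingers move at their own pace and stop on an object; "newtons" is the grip in N (left out, the last holds). Time passes only in rows, so rows that repeat a pose let the fingers close. It gives the time, the measured TCP pose, the force, the opening and the grip force at its end, in the units of the state.
- status.get_obs(): the state, without advancing time (a new reading comes with each control period).
- imaging.get_image(name): name is "side" or "top"; returns a dict with "frame" (400x640x3 uint8, red, green, blue), "vfov" (degrees; the focal length in pixels is half the picture's height over the tangent of half this angle, whatever the lens; pixels are square), "cx", "cy" (the principal point, pixels), "view" (4x4, takes a point from world to camera coordinates). Camera axes: x right, y up, looking along -z (the intrinsics and any distortion apply to the point x, -y, -z); pixel columns grow to the right and rows downward; lengths in m; the calibration is good to about 2 mm. A picture is of the moment at which its call begins. There is no depth.
- order.finish_job(): hands the job in; it is judged then, once.
The state is a dict: "t": time; "q": joint angles; "dq": joint speeds; "effort": joint torques, N m; "tool_pos": TCP position; "tool_rot": TCP orientation; "contact_force": force on the tool from outside, world axes, zero at the start; "wrist_torque": the same for the moment, N m; "opening": finger opening in m; "grip_force": force on a finger pad.
Only numpy, scipy, OpenCV 4.12 (cv2) and the standard library are available. Lean on these libraries where they do the work, as an engineer would, in place of code of your own. Each camera call takes 0.05 s, during which the arm holds its last target. There are 200 camera calls.

## Working session

There is one attempt and no reset: what is moved stays moved. The work goes in short steps, Python scripts to look and compute and a tool call to move; the robot and the scene stay as the last step left them, time stands still between calls to the robot, and variables do not carry over. Pictures are saved under pics/ and viewed, at most 14 in all, crops included, and the job is handed in when it is done.

Besides the shell and the picture viewer there is one more tool, called after "Emit:" by a JSON object that holds its "method" and its "body", one argument or row to a line. arm_command: Moves the arm, as the interface text tells. Its arguments: {"type":"object","properties":{"increments":{"type":"array","items":{"type":"object","properties":{"slide":{"type":"array","items":{"type":"number"}},"spin":{"type":"number"},"gripper":{"type":"number"}}}},"newtons":{"type":"number"}},"required":["increments"]}

```bash
ls; mkdir -p pics; cat > h.py <<'E'
import numpy as np,cv2
from station import status,imaging,order
def cam(n,save=None):
    d=imaging.get_image(n)
    if save: cv2.imwrite('pics/'+save,d['frame'][:,:,::-1])
    return d
E
python3 - <<'E'
from h import *
for n in('top','side'):
    d=cam(n,n+'0.png'); print({k:v for k,v in d.items() if k!='frame'})
print(status.get_obs())
E
```

```text
pics
{'vfov': 45.56343582078998, 'cx': 314.38548464463565, 'cy': 203.6357286457971, 'view': array([[-0.01574077, -0.99981465,  0.0110854 , -0.10044014],
       [ 0.98269313, -0.01342277,  0.18475403, -0.52179407],
       [-0.18457099,  0.01380171,  0.98272227, -1.39543814],
       [ 0.        ,  0.        ,  0.        ,  1.        ]])}
{'vfov': 55.982238552810045, 'cx': 322.2369047414956, 'cy': 197.11112586754717, 'view': array([[ 0.68620277, -0.72703639,  0.02332063, -0.43040402],
       [ 0.40140287,  0.40520548,  0.82139166, -0.25888189],
       [-0.60663127, -0.55428026,  0.56988761, -1.05149257],
       [ 0.        ,  0.        ,  0.        ,  1.        ]])}
{'t': 0.1, 'q': array([ 1.09397826e+00,  5.33410954e-02,  1.61415876e+00,  5.17346666e-06,
        1.47600935e+00, -1.19005475e-01]), 'dq': array([ 0.00075669,  0.00032259, -0.00192873,  0.00109116,  0.00110609,
       -0.00214878]), 'effort': array([-1.30628127e-04, -3.94904494e+01, -3.71363926e+01, -1.61825342e-04,
        3.90785848e-03, -1.72014143e-05]), 'tool_pos': array([0.21869489, 0.58503118, 0.30275344]), 'tool_rot': array([-5.58956739e-01, -3.09088956e+00,  2.87500504e-03]), 'contact_force': array([ 0.12339864, -0.23895802, -0.14935895]), 'wrist_torque': array([0.01088678, 0.04573399, 0.01567209]), 'grip_force': 0.0, 'opening': 0.08544835329117118}
```

View pics/top0.png

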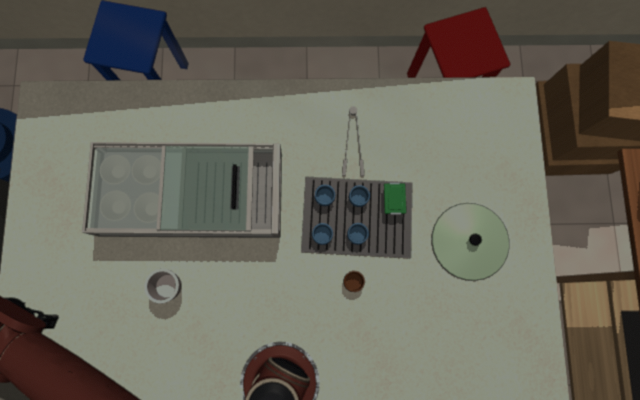

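View pics/side0.png

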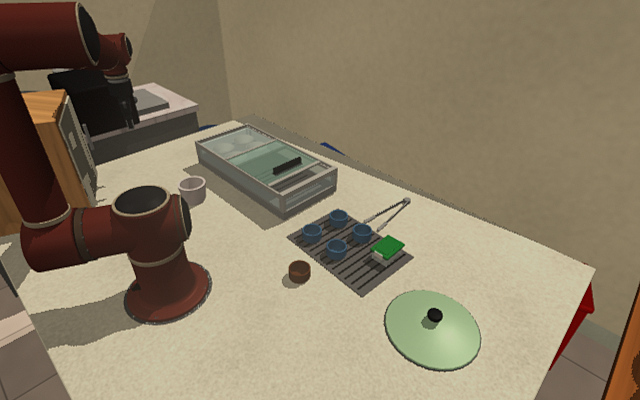

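The top view shows the case at px 86–281 × 143–237 with its black pull at (235,187), so the door is partly open. There are four blue dishes at (324,195), (358,196), (322,234) and (357,234), and the green tub at (395,198). A brown dish at (353,282) is off the mat. The blue ones are meant and the brown one is the decoy. I'll confirm with an enlarged crop.

```bash
cat >> h.py <<'E'
def ray(d,u,v,z):
    f=200/np.tan(np.radians(d['vfov']/2)); V=np.array(d['view']);R=V[:3,:3];c=-R.T@V[:3,3]
    w=R.T@np.array([(u-d['cx'])/f,-(v-d['cy'])/f,-1]); return c+w*(z-c[2])/w[2]
def proj(d,p):
    f=200/np.tan(np.radians(d['vfov']/2)); q=np.array(d['view'])@np.append(p,1)
    return np.array([d['cx']+f*q[0]/-q[2], d['cy']-f*q[1]/-q[2]])
def blobs(d,kind,amin=40,roi=None):
    hsv=cv2.cvtColor(d['frame'],cv2.COLOR_RGB2HSV); H,S,V=cv2.split(hsv)
    m={'blue':(H>95)&(H<118)&(S>70),'green':(H>50)&(H<75)&(S>150),'black':(V<40)}[kind].astype(np.uint8)
    if roi: k=np.zeros_like(m);k[roi[1]:roi[3],roi[0]:roi[2]]=1;m*=k
    m=cv2.morphologyEx(m,cv2.MORPH_CLOSE,np.ones((3,3)))
    cs,_=cv2.findContours(m,cv2.RETR_EXTERNAL,cv2.CHAIN_APPROX_NONE)
    return [c for c in cs if cv2.contourArea(c)>=amin]
E
python3 - <<'E'
from h import *
d=cam('top')
I=d['frame'][:,:,::-1]
cv2.imwrite('pics/c1.png',cv2.resize(I[135:250,80:290],None,fx=3.8,fy=3.8,interpolation=cv2.INTER_CUBIC))
cv2.imwrite('pics/c2.png',cv2.resize(I[170:300,295:420],None,fx=4.5,fy=4.5,interpolation=cv2.INTER_CUBIC))
for k,roi,z in(('blue',(295,170,420,300),.035),('green',(295,170,420,260),.046),('black',(215,150,250,225),.1355)):
    for c in blobs(d,k,20,roi):
        (x,y),s,a=cv2.minAreaRect(c); print(k,cv2.contourArea(c),np.round([x,y,*s,a],1),ray(d,x,y,z).round(4), cv2.boundingRect(c))
d=cam('side')
for c in blobs(d,'blue',20,(280,190,420,300)):
    (x,y),s,a=cv2.minAreaRect(c); print('side',np.round([x,y,*s,a],1),cv2.contourArea(c),ray(d,x,y,.023).round(4))
for c in blobs(d,'green',20,(280,190,420,300)):
    (x,y),s,a=cv2.minAreaRect(c); print('sideg',np.round([x,y,*s,a],1),ray(d,x,y,.046).round(4))
E
```

```text
blue 321.0 [357.5 233.5  19.8  21.2  45. ] [ 0.429  -0.2375  0.035 ] (348, 223, 21, 22)
blue 322.5 [322.  233.5  21.   20.   90. ] [ 0.4306 -0.1299  0.035 ] (312, 223, 21, 22)
blue 312.0 [358.5 195.5  19.8  19.8  45. ] [ 0.5465 -0.2444  0.035 ] (349, 185, 21, 22)
blue 311.0 [324.5 195.   20.   19.   90. ] [ 0.5495 -0.1398  0.035 ] (315, 185, 20, 21)
black 160.5 [234.  186.5   4.8  43.1   2. ] [0.557  0.1224 0.1355] (231, 165, 7, 44)
side [336.8 246.   20.4  14.2  21. ] 212.0 [ 0.4484 -0.2309  0.023 ]
side [362. 233.  18.  18.  90.] 259.5 [ 0.5542 -0.248   0.023 ]
side [311.5 229.5  11.   19.   90. ] 165.0 [ 0.4497 -0.1179  0.023 ]
side [338.5 215.   10.   17.   90. ] 138.5 [ 0.5725 -0.129   0.023 ]
sideg [387.2 246.7  18.8  27.8  50.2] [ 0.5349 -0.3589  0.046 ]
```

View pics/c1.png

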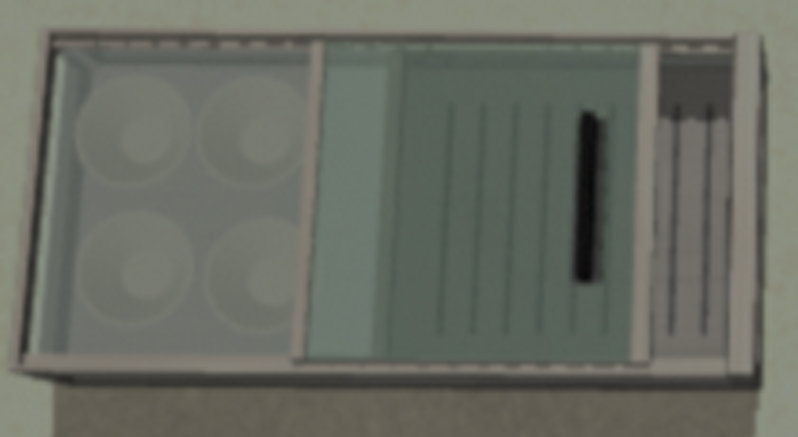

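View pics/c2.png

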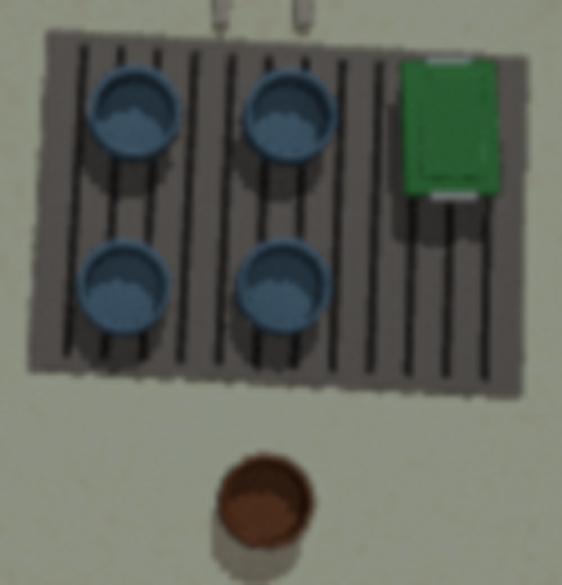

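Confirmed: four blue dishes and one brown decoy, with the tub's long axis running down the image. Next I'll check the calibration and any distortion against known sizes.

```bash
python3 - <<'E'
from h import *
d=cam('top'); s=cam('side')
for n,c in(('top',d),('side',s)):
    V=np.array(c['view']);print(n,'cam at',(-V[:3,:3].T@V[:3,3]).round(3))
P=[ray(d,295+u/4.5-.4,170+v/4.5-.4,.004) for u,v in((47,30),(527,57),(522,397),(28,372))]
print('mat',np.round(P,4)); print([np.linalg.norm(P[i]-P[i-1]).round(4) for i in range(4)])
print('mat in side',[proj(s,p).round(1) for p in P])
# case: far-rail left/right outer corners, near rail corners  (crop1)
C=[ray(d,80+u/3.8-.4,135+v/3.8-.4,z) for u,v,z in((48,33,.112),(757,33,.116),(755,373,.116),(12,370,.112),(588,112,.1355),(584,280,.1355),(735,35,.116),(727,375,.116),(640,45,.1095),(632,360,.1095))]
print('case',np.round(C,4)); print([np.linalg.norm(C[i]-C[j]).round(4) for i,j in((0,1),(1,2),(2,3),(3,0),(4,5))])
print('case in side',[proj(s,p).round(1) for p in C[:6]])
print('rims',[ray(d,295+u/4.5-.4,170+v/4.5-.4,.042).round(4) for u,v in((135,112),(290,115),(124,286),(284,285))],'tub',[ray(d,295+u/4.5-.4,170+v/4.5-.4,.046).round(4) for u,v in((401,60),(497,60),(498,193),(406,193))])
for u,v in((135,112),(290,115),(124,286),(284,285)): print(proj(s,ray(d,295+u/4.5-.4,170+v/4.5-.4,.042)).round(1))
cv2.imwrite('pics/s1.png',cv2.resize(s['frame'][115:300,190:420,::-1],None,fx=3.2,fy=3.2,interpolation=cv2.INTER_CUBIC))
E
```

```text
top cam at [ 0.254 -0.088  1.469]
side cam at [-0.239 -0.791  0.822]
mat [[ 0.6172 -0.0806  0.004 ]
 [ 0.5933 -0.4178  0.004 ]
 [ 0.3554 -0.4016  0.004 ]
 [ 0.3774 -0.0647  0.004 ]]
[np.float64(0.2404), np.float64(0.338), np.float64(0.2385), np.float64(0.3376)]
mat in side [array([336.4, 208.2]), array([411.9, 256.8]), array([360.3, 296.6]), array([284.6, 236.6])]
case [[ 0.6988  0.5462  0.112 ]
 [ 0.6908 -0.0048  0.116 ]
 [ 0.4245 -0.0027  0.116 ]
 [ 0.4353  0.5546  0.112 ]
 [ 0.6235  0.1225  0.1355]
 [ 0.4938  0.1235  0.1355]
 [ 0.6894  0.0123  0.116 ]
 [ 0.4233  0.0183  0.116 ]
 [ 0.6843  0.0869  0.1095]
 [ 0.4365  0.0905  0.1095]]
[np.float64(0.551), np.float64(0.2663), np.float64(0.5575), np.float64(0.2637), np.float64(0.1297)]
case in side [array([246.4, 123.6]), array([335.6, 167.1]), array([281.5, 195.4]), array([193.8, 141. ]), array([298.8, 156.8]), array([272.3, 168.9])]
rims [array([ 0.5497, -0.1399,  0.042 ]), array([ 0.5462, -0.2454,  0.042 ]), array([ 0.4308, -0.1302,  0.042 ]), array([ 0.4299, -0.2375,  0.042 ])] tub [array([ 0.5826, -0.322 ,  0.046 ]), array([ 0.5818, -0.3877,  0.046 ]), array([ 0.4897, -0.3837,  0.046 ]), array([ 0.4906, -0.3215,  0.046 ])]
[336.7 214.8]
[360.3 229.3]
[310.1 229.3]
[334.7 245.3]
```

View pics/s1.png

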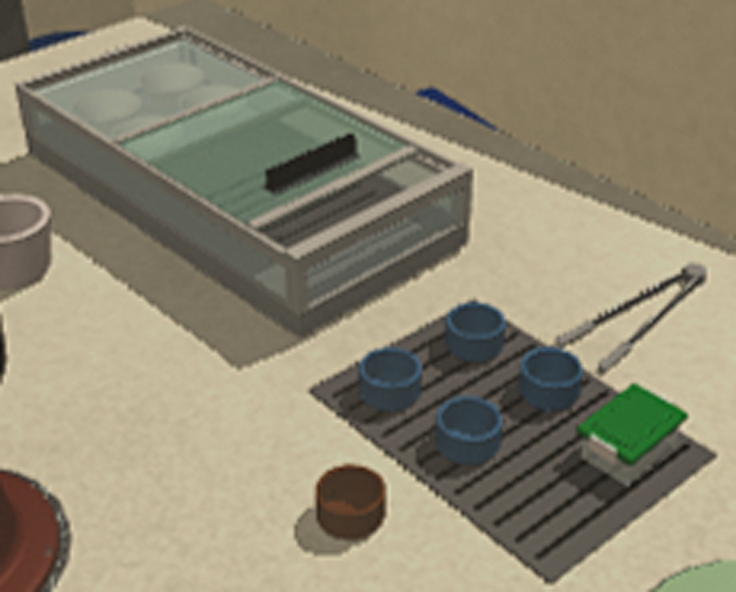

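The views agree to within about 4 mm, so I'll set up a small planner that converts world targets to slide and spin.

```bash
cat >> h.py <<'E'
from scipy.spatial.transform import Rotation as Ro
YAW=-.014; O=np.array([.5605,.143])
def case(x,y): c,s=np.cos(YAW),np.sin(YAW); return O+[c*x-s*y,s*x+c*y]
def plan(xy,z,a=None):
    """slide/spin to TCP (xy,z) with the closing line at world angle a (mod pi)"""
    o=status.get_obs(); R=Ro.from_rotvec(o['tool_rot']).as_matrix()
    sl=R.T@(np.array([*xy,z])-o['tool_pos']); cur=np.arctan2(R[1,1],R[0,1]); sp=0
    if a is not None: sp=-np.degrees((a-cur+np.pi/2)%np.pi-np.pi/2)
    print('t %.1f pos %s yline %.1f q6 %.2f F %s| slide %s spin %.1f rows %d'%(o['t'],o['tool_pos'].round(4),np.degrees(cur),o['q'][5],o['contact_force'].round(1),sl.round(4).tolist(),sp,np.ceil(max(np.linalg.norm(sl)/.0417,abs(sp)/7.16))))
E
python3 - <<'E'
from h import *
plan([.5587,.123],.25,np.pi/2+YAW)
plan([.5587,.123],.187,np.pi/2+YAW)
E
```

```text
t 0.3 pos [0.2188 0.5853 0.3035] yline 69.5 q6 -0.12 F [ 0.1  0.2 -1.3]| slide [-0.4803, -0.3139, 0.0537] spin -19.7 rows 14
t 0.3 pos [0.2188 0.5853 0.3035] yline 69.5 q6 -0.12 F [ 0.1  0.2 -1.3]| slide [-0.4803, -0.3139, 0.1167] spin -19.7 rows 15
```

Emit:
{"method": "arm_command", "body": {
  "increments": [
    {"slide": [-0.24,-0.157,0],"spin": -19.7,"gripper": 1},
    {"slide": [-0.24,-0.157,0],"spin": -19.7,"gripper": 1},
    {"slide": [-0.24,-0.157,0],"spin": -19.7,"gripper": 1},
    {"slide": [-0.48,-0.314,0.04],"spin": -19.7,"gripper": 1},
    {"slide": [-0.48,-0.314,0.04],"spin": -19.7,"gripper": 1},
    {"slide": [-0.48,-0.314,0.04],"spin": -19.7,"gripper": 1},
    {"slide": [-0.48,-0.314,0.04],"spin": -19.7,"gripper": 1},
    {"slide": [-0.48,-0.314,0.04],"spin": -19.7,"gripper": 1}
  ]
}}

```text
t: 0.97
tool_pos: [0.415, 0.3178, 0.2856]
tool_rot: [0.021, 3.141, 0.001]
contact_force: [0.0, 0.3, -1.1]
opening: 0.0855
grip_force: 0.0
```

```bash
python3 -c "
from h import *
plan([.5587,.123],.25,np.pi/2+YAW)"
```

```text
t 1.0 pos [0.415  0.3178 0.2856] yline 89.2 q6 -1.05 F [ 0.   0.3 -1.1]| slide [-0.1463, -0.1928, 0.0356] spin 0.0 rows 6
```

Emit:
{"method": "arm_command", "body": {
  "increments": [
    {"slide": [-0.146,-0.193,0.036],"spin": 0,"gripper": 1},
    {"slide": [-0.146,-0.193,0.036],"spin": 0,"gripper": 1},
    {"slide": [-0.146,-0.193,0.036],"spin": 0,"gripper": 1},
    {"slide": [-0.146,-0.193,0.036],"spin": 0,"gripper": 1},
    {"slide": [-0.146,-0.193,0.036],"spin": 0,"gripper": 1},
    {"slide": [-0.146,-0.193,0.036],"spin": 0,"gripper": 1},
    {"slide": [-0.146,-0.193,0.036],"spin": 0,"gripper": 1},
    {"slide": [-0.146,-0.193,0.036],"spin": 0,"gripper": 1}
  ]
}}

```text
t: 1.63
tool_pos: [0.5581, 0.1229, 0.2489]
tool_rot: [-0.027, -3.14, -0.0]
contact_force: [0.5, 0.4, 0.1]
opening: 0.0854
grip_force: 0.0
```

```bash
python3 -c "
from h import *
plan([.5587,.123],.188,np.pi/2+YAW)"
```

```text
t 1.6 pos [0.5581 0.1229 0.2489] yline 89.0 q6 -1.47 F [0.5 0.4 0.1]| slide [-0.0006, 0.0001, 0.0609] spin -0.2 rows 2
```

Emit:
{"method": "arm_command", "body": {
  "increments": [
    {"slide": [0,0,0.03],"gripper": 1},
    {"slide": [0,0,0.05],"gripper": 1},
    {"slide": [0,0,0.06],"gripper": 1},
    {"slide": [0,0,0.06],"gripper": 0},
    {"slide": [0,0,0.06],"gripper": -1},
    {"slide": [0,0,0.06],"gripper": -1},
    {"slide": [0,0,0.06],"gripper": -1},
    {"slide": [0,0,0.06],"gripper": -1}
  ],
  "newtons": 25
}}

```text
validation failed for argument at $.in...
```

Emit:
{"method": "arm_command", "body": {
  "increments": [
    {"slide": [0,0,0],"gripper": -1},
    {"slide": [0,0,0],"gripper": -1},
    {"slide": [0,0,0],"gripper": -1}
  ]
}}

```text
validation failed for argument at $.in...
```

```bash
python3 -c "
from h import *
plan(case(0,.182+.0005),.189,np.pi/2+YAW)"
```

```text
t 1.6 pos [0.5581 0.1229 0.2489] yline 89.0 q6 -1.47 F [0.5 0.4 0.1]| slide [-0.0015, 0.2026, 0.0599] spin -0.2 rows 6
```

Emit:
{"method": "arm_command", "body": {
  "increments": [
    {"slide": [0,0,0.03],"spin": 0,"gripper": 1},
    {"slide": [0,0,0.05],"spin": 0,"gripper": 1},
    {"slide": [0,0,0.06],"spin": 0,"gripper": 1},
    {"slide": [0,0,0.06],"spin": 0,"gripper": 0},
    {"slide": [0,0,0.06],"spin": 0,"gripper": -1},
    {"slide": [0,0,0.06],"spin": 0,"gripper": -1},
    {"slide": [0,0,0.06],"spin": 0,"gripper": -1},
    {"slide": [0,0,0.06],"spin": 0,"gripper": -1}
  ],
  "newtons": 25
}}

```text
t: 2.3
tool_pos: [0.5583, 0.1248, 0.1912]
tool_rot: [0.021, 3.139, 0.0]
contact_force: [0.1, 0.8, 0.3]
opening: 0.0256
grip_force: 0.0
```

Emit:
{"method": "arm_command", "body": {
  "increments": [
    {"slide": [0,0,0],"spin": 0,"gripper": -1},
    {"slide": [0,0,0],"spin": 0,"gripper": -1},
    {"slide": [0,0,0],"spin": 0,"gripper": -1},
    {"slide": [0,0,0],"spin": 0,"gripper": -1},
    {"slide": [0,0,0],"spin": 0,"gripper": -1}
  ]
}}

```text
t: 2.72
tool_pos: [0.5581, 0.1245, 0.1908]
tool_rot: [0.023, 3.14, 0.0]
contact_force: [-1.3, -0.1, 6.3]
opening: 0.0089
grip_force: 29.3
```

```bash
python3 -c "
from h import *
plan(case(0,.182+.0005),.189,np.pi/2+YAW)"
```

```text
t 2.7 pos [0.5581 0.1245 0.1908] yline 89.2 q6 -1.47 F [-1.3 -0.1  6.3]| slide [-0.002, 0.201, 0.0018] spin -0.0 rows 5
```

Emit:
{"method": "arm_command", "body": {
  "increments": [
    {"slide": [0,0.02,0],"spin": 0,"gripper": -1},
    {"slide": [0,0.05,0],"spin": 0,"gripper": -1},
    {"slide": [-0.001,0.08,0],"spin": 0,"gripper": -1},
    {"slide": [-0.001,0.11,0],"spin": 0,"gripper": -1},
    {"slide": [-0.001,0.14,0],"spin": 0,"gripper": -1},
    {"slide": [-0.001,0.165,0],"spin": 0,"gripper": -1},
    {"slide": [-0.001,0.185,0],"spin": 0,"gripper": -1},
    {"slide": [-0.002,0.197,0],"spin": 0,"gripper": -1}
  ]
}}

```text
t: 3.38
tool_pos: [0.5621, 0.3234, 0.1908]
tool_rot: [-0.02, -3.141, -0.0]
contact_force: [-7.2, -2.4, 9.1]
opening: 0.0093
grip_force: 29.8
```

Emit:
{"method": "arm_command", "body": {
  "increments": [
    {"slide": [0,0.001,0],"spin": 0,"gripper": -1},
    {"slide": [0,0.001,0],"spin": 0,"gripper": -1},
    {"slide": [0,0.001,0],"spin": 0,"gripper": -1}
  ]
}}

```text
t: 3.63
tool_pos: [0.5621, 0.3238, 0.1908]
tool_rot: [-0.021, -3.141, -0.004]
contact_force: [-3.8, 1.4, 6.5]
opening: 0.0096
grip_force: 29.4
```

```bash
python3 -c "
from h import *
plan(case(0,.182),.189,np.pi/2+YAW)
d=cam('side','s2.png')"
```

```text
t 3.6 pos [0.5621 0.3238 0.1908] yline 89.2 q6 -1.15 F [-3.8  1.4  6.5]| slide [-0.0009, 0.0012, 0.0018] spin 0.0 rows 1
```

View pics/s2.png

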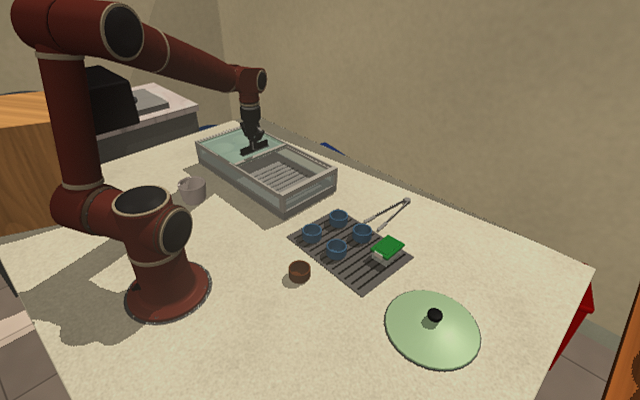

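The side view shows the door open, with the pull at the far side and the opening clear; the dishes haven't moved. I'll nudge it to the stop, release, lift, and re-measure.

Emit:
{"method": "arm_command", "body": {
  "increments": [
    {"slide": [0,0.003,0],"spin": 0,"gripper": -1},
    {"slide": [0,0.003,0],"spin": 0,"gripper": -1},
    {"slide": [0,0.001,0],"spin": 0,"gripper": 0},
    {"slide": [0,0.001,0],"spin": 0,"gripper": 0},
    {"slide": [0,0.001,0],"spin": 0,"gripper": 0},
    {"slide": [0,0.001,-0.04],"spin": 0,"gripper": 1},
    {"slide": [0,0.001,-0.08],"spin": 0,"gripper": 1},
    {"slide": [0,0.001,-0.08],"spin": 0,"gripper": 1}
  ]
}}

```text
t: 4.35
tool_pos: [0.5655, 0.3246, 0.2791]
tool_rot: [0.022, 3.128, 0.009]
contact_force: [1.4, 0.3, 3.0]
opening: 0.0766
grip_force: 0.0
```

```bash
cat >> h.py <<'E'
def look():
    d=cam('top')
    for k,z in(('blue',.04),('green',.046)):
        for c in blobs(d,k,60,(285,150,440,290)):
            (x,y),s,a=cv2.minAreaRect(c); bx=cv2.boundingRect(c); u,v=bx[0]+bx[2]/2-.5,bx[1]+bx[3]/2-.5
            print(k,cv2.contourArea(c),np.round([u,v,*s,a],1),ray(d,u,v,z)[:2].round(4))
    return d
E
python3 - <<'E'
from h import *
d=look(); cv2.imwrite('pics/c3.png',cv2.resize(d['frame'][135:250,80:290,::-1],None,fx=3.8,fy=3.8,interpolation=cv2.INTER_CUBIC))
plan([.43,-.13],.25,0)
E
```

```text
blue 320.0 [358.  233.5  20.1  20.8  51.3] [ 0.4284 -0.2385]
blue 320.0 [322.  233.5  19.9  21.1  14. ] [ 0.43   -0.1298]
blue 312.5 [359.  195.5  19.8  20.5  45. ] [ 0.5455 -0.2454]
blue 309.5 [324.5 195.   20.   19.   90. ] [ 0.5485 -0.1397]
t 4.4 pos [0.5647 0.3243 0.2759] yline 89.2 q6 -1.15 F [0.7 0.6 0.9]| slide [0.1286, -0.4563, 0.0226] spin 89.2 rows 13
```

View pics/c3.png

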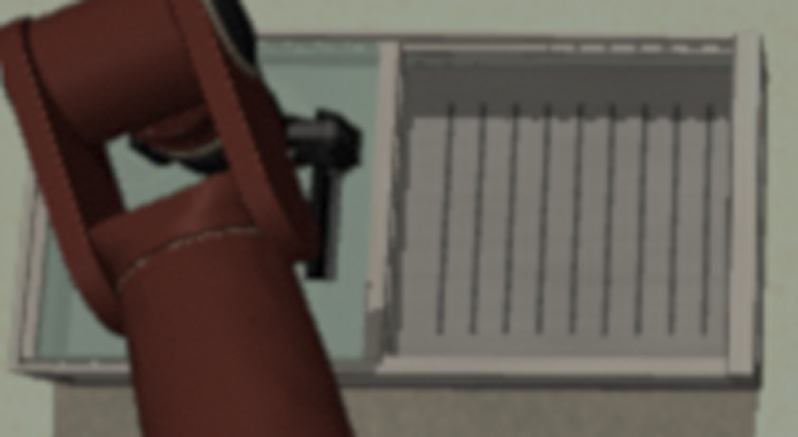

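The top crop shows the opening fully clear: inner edges at crop x 400–733, y 50–360. Next I'll move above the dish at (0.431,-0.131).

Emit:
{"method": "arm_command", "body": {
  "increments": [
    {"slide": [0.129,-0.456,0.022],"spin": 89.2,"gripper": 1},
    {"slide": [0.129,-0.456,0.022],"spin": 89.2,"gripper": 1},
    {"slide": [0.129,-0.456,0.022],"spin": 89.2,"gripper": 1},
    {"slide": [0.129,-0.456,0.022],"spin": 89.2,"gripper": 1},
    {"slide": [0.129,-0.456,0.022],"spin": 89.2,"gripper": 1},
    {"slide": [0.129,-0.456,0.022],"spin": 89.2,"gripper": 1},
    {"slide": [0.129,-0.456,0.022],"spin": 89.2,"gripper": 1},
    {"slide": [0.129,-0.456,0.022],"spin": 89.2,"gripper": 1}
  ]
}}

```text
t: 5.07
tool_pos: [0.4659, 0.0028, 0.2527]
tool_rot: [-1.533, -2.741, 0.001]
contact_force: [0.6, -0.7, 0.1]
opening: 0.0852
grip_force: 0.0
```

```bash
python3 - <<'E'
from h import *
plan([.431,-.131],.2,0)
d={'vfov':1};d=imaging.get_image('top')
for p in ((566,205),(400,50),(733,50),(725,360),(385,360)):
    print(ray(d,80+p[0]/3.8-.4,135+p[1]/3.8-.4,.112).round(4))
E
```

```text
t 5.1 pos [0.4659 0.0028 0.2527] yline 31.6 q6 -0.71 F [ 0.6 -0.7  0.1]| slide [-0.0957, -0.0997, 0.0528] spin 31.6 rows 5
[0.5566 0.1419 0.112 ]
[0.6817 0.2729 0.112 ]
[0.6785 0.0142 0.112 ]
[0.4352 0.0201 0.112 ]
[0.4389 0.2758 0.112 ]
```

Emit:
{"method": "arm_command", "body": {
  "increments": [
    {"slide": [-0.096,-0.1,0.045],"spin": 31.6,"gripper": 1},
    {"slide": [-0.096,-0.1,0.045],"spin": 31.6,"gripper": 1},
    {"slide": [-0.096,-0.1,0.045],"spin": 31.6,"gripper": 1},
    {"slide": [-0.096,-0.1,0.045],"spin": 31.6,"gripper": 1},
    {"slide": [-0.096,-0.1,0.045],"spin": 31.6,"gripper": 1},
    {"slide": [-0.096,-0.1,0.045],"spin": 31.6,"gripper": 1},
    {"slide": [-0.096,-0.1,0.045],"spin": 31.6,"gripper": 1}
  ]
}}

```text
t: 5.7
tool_pos: [0.4327, -0.13, 0.2082]
tool_rot: [-2.214, -2.227, 0.0]
contact_force: [-0.4, 1.6, 0.0]
opening: 0.0856
grip_force: 0.0
```

```bash
sed -i 's/O=np.array(\[.5605,.143\])/O=np.array([.559,.145])/' h.py; python3 - <<'E'
from h import *
plan([.431,-.131],.082,0)
E
```

```text
t 5.7 pos [ 0.4327 -0.13    0.2082] yline 0.4 q6 -0.46 F [-0.4  1.6  0. ]| slide [-0.0011, -0.0016, 0.1262] spin 0.4 rows 4
```

Emit:
{"method": "arm_command", "body": {
  "increments": [
    {"slide": [-0.001,-0.0015,0.04],"spin": 0.4,"gripper": 1},
    {"slide": [-0.001,-0.0015,0.08],"spin": 0.4,"gripper": 1},
    {"slide": [-0.001,-0.0015,0.11],"spin": 0.4,"gripper": 1},
    {"slide": [-0.001,-0.0015,0.126],"spin": 0.4,"gripper": 1},
    {"slide": [-0.001,-0.0015,0.126],"spin": 0.4,"gripper": 1},
    {"slide": [-0.001,-0.0015,0.126],"spin": 0.4,"gripper": 0.2},
    {"slide": [-0.001,-0.0015,0.126],"spin": 0.4,"gripper": 0.2},
    {"slide": [-0.001,-0.0015,0.126],"spin": 0.4,"gripper": 0.2}
  ],
  "newtons": 25
}}

```text
t: 6.37
tool_pos: [0.4332, -0.1314, 0.0853]
tool_rot: [2.219, 2.218, 0.002]
contact_force: [1.0, 0.3, -0.3]
opening: 0.0622
grip_force: 27.6
```

Emit:
{"method": "arm_command", "body": {
  "increments": [
    {"slide": [0,0,0],"spin": 0,"gripper": 0.2},
    {"slide": [0,0,0],"spin": 0,"gripper": 0.2},
    {"slide": [0,0,-0.03],"spin": 0,"gripper": 0.2},
    {"slide": [0,0,-0.07],"spin": 0,"gripper": 0.2},
    {"slide": [0,0,-0.11],"spin": 0,"gripper": 0.2},
    {"slide": [0,0,-0.15],"spin": 0,"gripper": 0.2},
    {"slide": [0,0,-0.15],"spin": 0,"gripper": 0.2}
  ]
}}

```text
t: 6.95
tool_pos: [0.4353, -0.1328, 0.2433]
tool_rot: [2.211, 2.208, 0.009]
contact_force: [1.4, 0.2, -0.4]
opening: 0.0627
grip_force: 28.7
```

```bash
python3 - <<'E'
from h import *
plan(case(-.06,-.088),.21,YAW)
E
```

```text
t 7.0 pos [ 0.4353 -0.1328  0.2433] yline -0.1 q6 -0.46 F [ 1.4  0.2 -0.4]| slide [0.191, 0.0617, 0.0328] spin 0.7 rows 5
```

Emit:
{"method": "arm_command", "body": {
  "increments": [
    {"slide": [0.191,0.062,0],"spin": 0.7,"gripper": 0.2},
    {"slide": [0.191,0.062,0],"spin": 0.7,"gripper": 0.2},
    {"slide": [0.191,0.062,0],"spin": 0.7,"gripper": 0.2},
    {"slide": [0.191,0.062,0],"spin": 0.7,"gripper": 0.2},
    {"slide": [0.191,0.062,0],"spin": 0.7,"gripper": 0.2},
    {"slide": [0.191,0.062,0.02],"spin": 0.7,"gripper": 0.2},
    {"slide": [0.191,0.062,0.03],"spin": 0.7,"gripper": 0.2},
    {"slide": [0.191,0.062,0.03],"spin": 0.7,"gripper": 0.2}
  ]
}}

```text
t: 7.62
tool_pos: [0.4919, 0.06, 0.1997]
tool_rot: [-2.233, -2.204, 0.007]
contact_force: [0.3, -0.3, -2.5]
opening: 0.0622
grip_force: 28.6
```

```bash
python3 - <<'E'
from h import *
plan(case(-.06,-.088),.127,YAW)
cam('side','s3.png')
E
```

```text
t 7.6 pos [0.4919 0.06   0.1997] yline -0.8 q6 -0.02 F [ 0.3 -0.3 -2.5]| slide [-0.0021, 0.0063, 0.0726] spin 0.1 rows 2
```

View pics/s3.png

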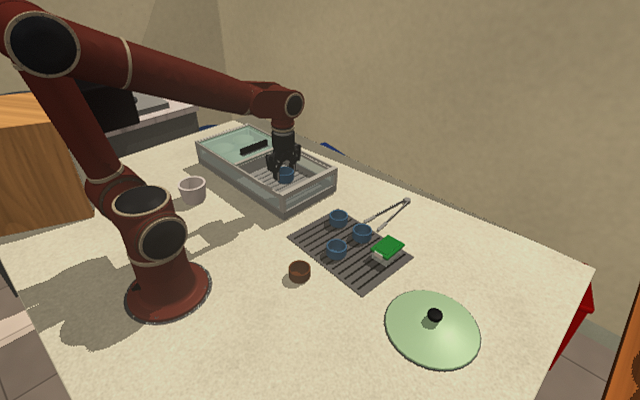

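The side view shows the dish held upright over the opening, ready to lower.

Emit:
{"method": "arm_command", "body": {
  "increments": [
    {"slide": [-0.002,0.006,0.015],"spin": 0,"gripper": 0.2},
    {"slide": [-0.002,0.006,0.03],"spin": 0,"gripper": 0.2},
    {"slide": [-0.002,0.006,0.045],"spin": 0,"gripper": 0.2},
    {"slide": [-0.002,0.006,0.055],"spin": 0,"gripper": 0.2},
    {"slide": [-0.002,0.006,0.062],"spin": 0,"gripper": 0.2},
    {"slide": [-0.002,0.006,0.066],"spin": 0,"gripper": 0.2},
    {"slide": [-0.002,0.006,0.066],"spin": 0,"gripper": 0.2},
    {"slide": [-0.002,0.006,0.066],"spin": 0,"gripper": 0.2}
  ]
}}

```text
t: 8.33
tool_pos: [0.5002, 0.0576, 0.1376]
tool_rot: [2.237, 2.205, 0.001]
contact_force: [-0.2, 0.2, -1.6]
opening: 0.0622
grip_force: 28.7
```

```bash
python3 - <<'E'
from h import *
plan(case(-.06,-.088),.127,YAW)
E
```

```text
t 8.3 pos [0.5002 0.0576 0.1376] yline -0.8 q6 -0.02 F [-0.2  0.2 -1.6]| slide [0.0003, -0.0025, 0.0106] spin -0.0 rows 1
```

Emit:
{"method": "arm_command", "body": {
  "increments": [
    {"slide": [0,-0.001,0.004],"spin": 0,"gripper": 0.2},
    {"slide": [0,-0.001,0.007],"spin": 0,"gripper": 0.2},
    {"slide": [0,-0.001,0.009],"spin": 0,"gripper": 0.2},
    {"slide": [0,-0.001,0.01],"spin": 0,"gripper": 0.2},
    {"slide": [0,-0.001,0.011],"spin": 0,"gripper": 0.2},
    {"slide": [0,-0.001,0.011],"spin": 0,"gripper": 0.2}
  ]
}}

```text
t: 8.83
tool_pos: [0.4988, 0.0578, 0.1258]
tool_rot: [-2.237, -2.206, 0.0]
contact_force: [-0.7, 0.5, -1.0]
opening: 0.0623
grip_force: 28.7
```

```bash
python3 - <<'E'
from h import *
plan(case(-.06,-.088),.126,YAW)
E
```

```text
t 8.8 pos [0.4988 0.0578 0.1258] yline -0.8 q6 -0.02 F [-0.7  0.5 -1. ]| slide [-0.0, -0.001, -0.0002] spin 0.0 rows 1
```

Emit:
{"method": "arm_command", "body": {
  "increments": [
    {"slide": [0,0,0.001],"spin": 0,"gripper": 0.2},
    {"slide": [0,0,0.002],"spin": 0,"gripper": 0.2},
    {"slide": [0,0,0.002],"spin": 0,"gripper": 0.72},
    {"slide": [0,0,0.002],"spin": 0,"gripper": 0.72},
    {"slide": [0,0,0.002],"spin": 0,"gripper": 0.72},
    {"slide": [0,0,-0.02],"spin": 0,"gripper": 0.72},
    {"slide": [0,0,-0.06],"spin": 0,"gripper": 0.72},
    {"slide": [0,0,-0.1],"spin": 0,"gripper": 0.72}
  ]
}}

```text
t: 9.5
tool_pos: [0.497, 0.0578, 0.2248]
tool_rot: [-2.234, -2.203, 0.007]
contact_force: [0.9, 0.0, -0.0]
opening: 0.0735
grip_force: 0.0
```

```bash
sed -i "s/(S>150)/(S>120)/; s/(H>50)&(H<75)/(H>45)\&(H<80)/" h.py; python3 - <<'E'
from h import *
d=look(); cv2.imwrite('pics/c4.png',cv2.resize(d['frame'][135:260,210:420,::-1],None,fx=3.5,fy=3.5,interpolation=cv2.INTER_CUBIC))
f=d['frame'][198,395];print(f,cv2.cvtColor(f.reshape(1,1,3),cv2.COLOR_RGB2HSV))
plan([.430,-.239],.20,0)
E
```

```text
blue 321.0 [358.  233.5  19.8  21.2  45. ] [ 0.4284 -0.2385]
blue 312.5 [359.  195.5  19.8  20.5  45. ] [ 0.5455 -0.2454]
blue 311.5 [324.5 195.   20.   19.   90. ] [ 0.5485 -0.1397]
green 519.5 [394.5 198.5  29.1  20.3  87.3] [ 0.5335 -0.3529]
[43 99 52] [[[ 65 144  99]]]
t 9.6 pos [0.5018 0.0578 0.2358] yline -0.8 q6 -0.02 F [4.4 1.3 5.1]| slide [-0.2978, -0.0681, 0.0351] spin -0.8 rows 8
```

View pics/c4.png

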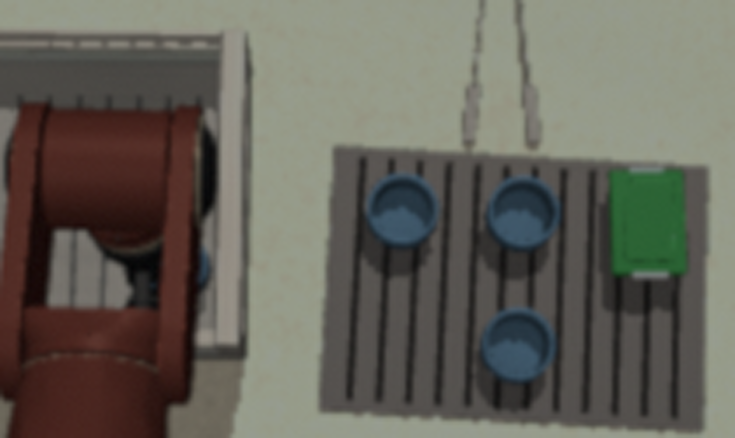

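The top crop shows dish 1 left in the case, with its rim just visible beside the arm, and the remaining three dishes and the tub unmoved. Next is the dish at (0.430,-0.239).

Emit:
{"method": "arm_command", "body": {
  "increments": [
    {"slide": [-0.298,-0.068,0.03],"spin": -0.8,"gripper": 1},
    {"slide": [-0.298,-0.068,0.03],"spin": -0.8,"gripper": 1},
    {"slide": [-0.298,-0.068,0.03],"spin": -0.8,"gripper": 1},
    {"slide": [-0.298,-0.068,0.03],"spin": -0.8,"gripper": 1},
    {"slide": [-0.298,-0.068,0.03],"spin": -0.8,"gripper": 1},
    {"slide": [-0.298,-0.068,0.03],"spin": -0.8,"gripper": 1},
    {"slide": [-0.298,-0.068,0.03],"spin": -0.8,"gripper": 1},
    {"slide": [-0.298,-0.068,0.03],"spin": -0.8,"gripper": 1}
  ]
}}

```text
t: 10.22
tool_pos: [0.4249, -0.2428, 0.1952]
tool_rot: [-2.225, -2.217, 0.003]
contact_force: [-0.3, -0.1, 0.7]
opening: 0.0854
grip_force: 0.0
```

Emit:
{"method": "arm_command", "body": {
  "increments": [
    {"slide": [0,0,0],"spin": 0,"gripper": 1},
    {"slide": [0,0,0],"spin": 0,"gripper": 1},
    {"slide": [0,0,0],"spin": 0,"gripper": 1}
  ]
}}

```text
t: 10.47
tool_pos: [0.4267, -0.2384, 0.1957]
tool_rot: [-2.22, -2.221, -0.001]
contact_force: [0.3, -0.1, 0.2]
opening: 0.0855
grip_force: 0.0
```

```bash
python3 - <<'E'
from h import *
plan([.430,-.239],.082,0)
E
```

```text
t 10.5 pos [ 0.4267 -0.2384  0.1957] yline 0.0 q6 -0.66 F [ 0.3 -0.1  0.2]| slide [-0.0008, 0.0033, 0.1137] spin 0.0 rows 3
```

Emit:
{"method": "arm_command", "body": {
  "increments": [
    {"slide": [-0.001,0.003,0.04],"spin": 0,"gripper": 1},
    {"slide": [-0.001,0.003,0.08],"spin": 0,"gripper": 1},
    {"slide": [-0.001,0.003,0.105],"spin": 0,"gripper": 1},
    {"slide": [-0.001,0.003,0.113],"spin": 0,"gripper": 1},
    {"slide": [-0.001,0.003,0.113],"spin": 0,"gripper": 1},
    {"slide": [-0.001,0.003,0.113],"spin": 0,"gripper": 0.2},
    {"slide": [-0.001,0.003,0.113],"spin": 0,"gripper": 0.2},
    {"slide": [-0.001,0.003,0.113],"spin": 0,"gripper": 0.2}
  ],
  "newtons": 25
}}

```text
t: 11.13
tool_pos: [0.4315, -0.2411, 0.0859]
tool_rot: [2.217, 2.219, 0.001]
contact_force: [0.9, 0.9, 3.6]
opening: 0.064
grip_force: 28.0
```

Emit:
{"method": "arm_command", "body": {
  "increments": [
    {"slide": [0,0,0],"spin": 0,"gripper": 0.2},
    {"slide": [0,0,0],"spin": 0,"gripper": 0.2},
    {"slide": [0,0,-0.03],"spin": 0,"gripper": 0.2},
    {"slide": [0,0,-0.07],"spin": 0,"gripper": 0.2},
    {"slide": [0,0,-0.11],"spin": 0,"gripper": 0.2},
    {"slide": [0,0,-0.15],"spin": 0,"gripper": 0.2},
    {"slide": [0,0,-0.15],"spin": 0,"gripper": 0.2},
    {"slide": [0,0,-0.15],"spin": 0,"gripper": 0.2}
  ]
}}

```text
t: 11.8
tool_pos: [0.4311, -0.2414, 0.2374]
tool_rot: [2.216, 2.215, 0.001]
contact_force: [-0.3, -0.5, -1.7]
opening: 0.0638
grip_force: 28.7
```

```bash
python3 - <<'E'
from h import *
plan(case(.06,-.088),.21,YAW)
E
```

```text
t 11.8 pos [ 0.4311 -0.2414  0.2374] yline -0.0 q6 -0.66 F [-0.3 -0.5 -1.7]| slide [0.2977, 0.1864, 0.0271] spin 0.8 rows 9
```

Emit:
{"method": "arm_command", "body": {
  "increments": [
    {"slide": [0.298,0.186,0],"spin": 0.8,"gripper": 0.2},
    {"slide": [0.298,0.186,0],"spin": 0.8,"gripper": 0.2},
    {"slide": [0.298,0.186,0],"spin": 0.8,"gripper": 0.2},
    {"slide": [0.298,0.186,0],"spin": 0.8,"gripper": 0.2},
    {"slide": [0.298,0.186,0],"spin": 0.8,"gripper": 0.2},
    {"slide": [0.298,0.186,0],"spin": 0.8,"gripper": 0.2},
    {"slide": [0.298,0.186,0],"spin": 0.8,"gripper": 0.2},
    {"slide": [0.298,0.186,0],"spin": 0.8,"gripper": 0.2}
  ]
}}

```text
t: 12.47
tool_pos: [0.6059, 0.0446, 0.2306]
tool_rot: [-2.235, -2.204, 0.004]
contact_force: [0.9, -0.4, -0.9]
opening: 0.0639
grip_force: 28.7
```

Emit:
{"method": "arm_command", "body": {
  "increments": [
    {"slide": [0.026,0.016,0],"spin": 0,"gripper": 0.2},
    {"slide": [0.026,0.016,0],"spin": 0,"gripper": 0.2},
    {"slide": [0.026,0.016,0],"spin": 0,"gripper": 0.2}
  ]
}}

```text
t: 12.72
tool_pos: [0.622, 0.0697, 0.2305]
tool_rot: [-2.232, -2.207, 0.005]
contact_force: [-0.7, -1.4, -1.6]
opening: 0.0638
grip_force: 28.7
```

```bash
python3 - <<'E'
from h import *
plan(case(.06,-.088),.127,YAW)
E
```

```text
t 12.7 pos [0.622  0.0697 0.2305] yline -0.6 q6 0.00 F [-0.7 -1.4 -1.6]| slide [-0.0136, -0.0037, 0.1035] spin 0.2 rows 3
```

Emit:
{"method": "arm_command", "body": {
  "increments": [
    {"slide": [-0.013,-0.004,0.02],"spin": 0.2,"gripper": 0.2},
    {"slide": [-0.013,-0.004,0.045],"spin": 0.2,"gripper": 0.2},
    {"slide": [-0.013,-0.004,0.065],"spin": 0.2,"gripper": 0.2},
    {"slide": [-0.013,-0.004,0.08],"spin": 0.2,"gripper": 0.2},
    {"slide": [-0.013,-0.004,0.09],"spin": 0.2,"gripper": 0.2},
    {"slide": [-0.013,-0.004,0.096],"spin": 0.2,"gripper": 0.2},
    {"slide": [-0.013,-0.004,0.098],"spin": 0.2,"gripper": 0.2},
    {"slide": [-0.013,-0.004,0.098],"spin": 0.2,"gripper": 0.2}
  ]
}}

```text
t: 13.38
tool_pos: [0.6183, 0.055, 0.1349]
tool_rot: [-2.241, -2.201, 0.001]
contact_force: [0.2, 0.8, -0.6]
opening: 0.0637
grip_force: 28.7
```

```bash
python3 - <<'E'
from h import *
plan(case(.06,-.088),.125,YAW)
E
```

```text
t 13.4 pos [0.6183 0.055  0.1349] yline -1.0 q6 -0.01 F [ 0.2  0.8 -0.6]| slide [0.0012, -0.0005, 0.0099] spin -0.2 rows 1
```

Emit:
{"method": "arm_command", "body": {
  "increments": [
    {"slide": [0.001,0,0.004],"spin": 0,"gripper": 0.2},
    {"slide": [0.001,0,0.007],"spin": 0,"gripper": 0.2},
    {"slide": [0.001,0,0.009],"spin": 0,"gripper": 0.2},
    {"slide": [0.001,0,0.01],"spin": 0,"gripper": 0.2},
    {"slide": [0.001,0,0.01],"spin": 0,"gripper": 0.2},
    {"slide": [0.001,0,0.01],"spin": 0,"gripper": 0.72},
    {"slide": [0.001,0,0.01],"spin": 0,"gripper": 0.72},
    {"slide": [0.001,0,0.01],"spin": 0,"gripper": 0.72}
  ]
}}

```text
t: 14.05
tool_pos: [0.6185, 0.0564, 0.1251]
tool_rot: [2.24, 2.202, 0.0]
contact_force: [0.1, -0.1, 0.5]
opening: 0.0732
grip_force: 0.0
```

Emit:
{"method": "arm_command", "body": {
  "increments": [
    {"slide": [0,0,-0.01],"spin": 0,"gripper": 0.72},
    {"slide": [0,0,-0.03],"spin": 0,"gripper": 0.72},
    {"slide": [0,0,-0.06],"spin": 0,"gripper": 0.72},
    {"slide": [0,0,-0.09],"spin": 0,"gripper": 0.72},
    {"slide": [0,0,-0.1],"spin": 0,"gripper": 0.72}
  ]
}}

```text
t: 14.47
tool_pos: [0.6206, 0.0564, 0.2315]
tool_rot: [2.236, 2.198, 0.01]
contact_force: [0.0, 0.2, 0.2]
opening: 0.0733
grip_force: 0.0
```

```bash
python3 - <<'E'
from h import *
look()
plan([.5495,-.1405],.20,0)
E
```

```text
blue 312.0 [359.5 195.5  19.8  19.8  45. ] [ 0.5455 -0.247 ]
blue 309.5 [324.5 195.   20.   19.   90. ] [ 0.5485 -0.1397]
green 521.5 [394.5 198.5  29.1  20.3  87.3] [ 0.5335 -0.3529]
t 14.5 pos [0.6211 0.0564 0.2321] yline -1.0 q6 -0.01 F [ 1.5 -0.4  0.8]| slide [-0.1981, -0.0685, 0.0314] spin -1.0 rows 6
```

Emit:
{"method": "arm_command", "body": {
  "increments": [
    {"slide": [-0.198,-0.069,0.01],"spin": -1,"gripper": 1},
    {"slide": [-0.198,-0.069,0.01],"spin": -1,"gripper": 1},
    {"slide": [-0.198,-0.069,0.01],"spin": -1,"gripper": 1},
    {"slide": [-0.198,-0.069,0.01],"spin": -1,"gripper": 1},
    {"slide": [-0.198,-0.069,0.03],"spin": -1,"gripper": 1},
    {"slide": [-0.198,-0.069,0.03],"spin": -1,"gripper": 1},
    {"slide": [-0.198,-0.069,0.03],"spin": -1,"gripper": 1},
    {"slide": [-0.198,-0.069,0.03],"spin": -1,"gripper": 1}
  ]
}}

```text
t: 15.18
tool_pos: [0.5455, -0.1401, 0.194]
tool_rot: [-2.221, -2.219, 0.0]
contact_force: [0.3, 0.5, 0.7]
opening: 0.0852
grip_force: 0.0
```

```bash
python3 - <<'E'
from h import *
plan([.5495,-.1405],.083,0)
E
```

```text
t 15.2 pos [ 0.5455 -0.1401  0.194 ] yline -0.1 q6 -0.38 F [0.3 0.5 0.7]| slide [-0.0005, 0.0041, 0.111] spin -0.1 rows 3
```

Emit:
{"method": "arm_command", "body": {
  "increments": [
    {"slide": [0,0.003,0.04],"spin": 0,"gripper": 1},
    {"slide": [0,0.003,0.08],"spin": 0,"gripper": 1},
    {"slide": [0,0.003,0.102],"spin": 0,"gripper": 1},
    {"slide": [0,0.003,0.111],"spin": 0,"gripper": 1},
    {"slide": [0,0.003,0.111],"spin": 0,"gripper": 1},
    {"slide": [0,0.003,0.111],"spin": 0,"gripper": 0.2},
    {"slide": [0,0.003,0.111],"spin": 0,"gripper": 0.2},
    {"slide": [0,0.003,0.111],"spin": 0,"gripper": 0.2}
  ],
  "newtons": 25
}}

```text
t: 15.85
tool_pos: [0.5511, -0.1408, 0.0871]
tool_rot: [2.217, 2.219, 0.004]
contact_force: [0.9, 1.0, 4.8]
opening: 0.0622
grip_force: 28.1
```

Emit:
{"method": "arm_command", "body": {
  "increments": [
    {"slide": [0,0,0],"spin": 0,"gripper": 0.2},
    {"slide": [0,0,0],"spin": 0,"gripper": 0.2},
    {"slide": [0,0,-0.03],"spin": 0,"gripper": 0.2},
    {"slide": [0,0,-0.07],"spin": 0,"gripper": 0.2},
    {"slide": [0,0,-0.11],"spin": 0,"gripper": 0.2},
    {"slide": [0,0,-0.15],"spin": 0,"gripper": 0.2},
    {"slide": [0,0,-0.15],"spin": 0,"gripper": 0.2},
    {"slide": [0,0,-0.15],"spin": 0,"gripper": 0.2}
  ]
}}

```text
t: 16.52
tool_pos: [0.5506, -0.1411, 0.2386]
tool_rot: [2.216, 2.216, 0.005]
contact_force: [0.1, 0.2, -1.2]
opening: 0.062
grip_force: 28.6
```

```bash
python3 - <<'E'
from h import *
plan(case(-.06,-.012),.21,YAW)
E
```

```text
t 16.5 pos [ 0.5506 -0.1411  0.2386] yline -0.0 q6 -0.38 F [ 0.1  0.2 -1.2]| slide [0.2751, -0.052, 0.0273] spin 0.8 rows 7
```

Emit:
{"method": "arm_command", "body": {
  "increments": [
    {"slide": [0.275,-0.052,0],"spin": 0.8,"gripper": 0.2},
    {"slide": [0.275,-0.052,0],"spin": 0.8,"gripper": 0.2},
    {"slide": [0.275,-0.052,0],"spin": 0.8,"gripper": 0.2},
    {"slide": [0.275,-0.052,0],"spin": 0.8,"gripper": 0.2},
    {"slide": [0.275,-0.052,0],"spin": 0.8,"gripper": 0.2},
    {"slide": [0.275,-0.052,0],"spin": 0.8,"gripper": 0.2},
    {"slide": [0.275,-0.052,0],"spin": 0.8,"gripper": 0.2},
    {"slide": [0.275,-0.052,0],"spin": 0.8,"gripper": 0.2}
  ]
}}

```text
t: 17.18
tool_pos: [0.4944, 0.1388, 0.2316]
tool_rot: [-2.228, -2.209, 0.003]
contact_force: [-0.4, -0.3, -0.9]
opening: 0.0622
grip_force: 28.6
```

```bash
python3 - <<'E'
from h import *
cam('side','s4.png')
plan(case(-.06,-.012),.127,YAW)
E
```

```text
t 17.2 pos [0.4951 0.1367 0.2317] yline -0.5 q6 0.13 F [-0.7 -0.7 -1.7]| slide [-0.0028, 0.0042, 0.1047] spin 0.3 rows 3
```

View pics/s4.png

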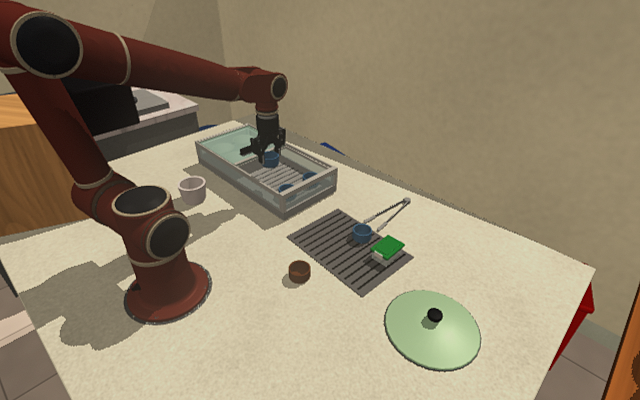

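The side view shows the two placed dishes upright at the jamb end, around (285,188) and (308,178), with the third held above its slot.

Emit:
{"method": "arm_command", "body": {
  "increments": [
    {"slide": [-0.002,0.003,0.02],"spin": 0.3,"gripper": 0.2},
    {"slide": [-0.002,0.003,0.045],"spin": 0.3,"gripper": 0.2},
    {"slide": [-0.002,0.003,0.065],"spin": 0.3,"gripper": 0.2},
    {"slide": [-0.002,0.003,0.08],"spin": 0.3,"gripper": 0.2},
    {"slide": [-0.002,0.003,0.09],"spin": 0.3,"gripper": 0.2},
    {"slide": [-0.002,0.003,0.096],"spin": 0.3,"gripper": 0.2},
    {"slide": [-0.002,0.003,0.098],"spin": 0.3,"gripper": 0.2},
    {"slide": [-0.002,0.003,0.098],"spin": 0.3,"gripper": 0.2}
  ]
}}

```text
t: 17.9
tool_pos: [0.5, 0.1322, 0.1358]
tool_rot: [-2.243, -2.199, 0.001]
contact_force: [0.4, 0.4, -1.0]
opening: 0.0623
grip_force: 28.6
```

```bash
python3 - <<'E'
from h import *
plan(case(-.06,-.012),.126,YAW)
E
```

```text
t 17.9 pos [0.5    0.1322 0.1358] yline -1.1 q6 0.13 F [ 0.4  0.4 -1. ]| slide [0.0017, -0.0012, 0.0098] spin -0.3 rows 1
```

Emit:
{"method": "arm_command", "body": {
  "increments": [
    {"slide": [0.001,-0.001,0.004],"spin": 0,"gripper": 0.2},
    {"slide": [0.001,-0.001,0.007],"spin": 0,"gripper": 0.2},
    {"slide": [0.001,-0.001,0.009],"spin": 0,"gripper": 0.2},
    {"slide": [0.001,-0.001,0.01],"spin": 0,"gripper": 0.2},
    {"slide": [0.001,-0.001,0.01],"spin": 0,"gripper": 0.2},
    {"slide": [0.001,-0.001,0.01],"spin": 0,"gripper": 0.72},
    {"slide": [0.001,-0.001,0.01],"spin": 0,"gripper": 0.72},
    {"slide": [0.001,-0.001,0.01],"spin": 0,"gripper": 0.72}
  ]
}}

```text
t: 18.57
tool_pos: [0.5004, 0.1337, 0.1274]
tool_rot: [2.241, 2.198, 0.005]
contact_force: [3.7, 0.6, 1.8]
opening: 0.0735
grip_force: 1.4
```

Emit:
{"method": "arm_command", "body": {
  "increments": [
    {"slide": [0,0,-0.01],"spin": 0,"gripper": 0.72},
    {"slide": [0,0,-0.03],"spin": 0,"gripper": 0.72},
    {"slide": [0,0,-0.06],"spin": 0,"gripper": 0.72},
    {"slide": [0,0,-0.09],"spin": 0,"gripper": 0.72},
    {"slide": [0,0,-0.1],"spin": 0,"gripper": 0.72}
  ]
}}

```text
t: 18.98
tool_pos: [0.5005, 0.1339, 0.2312]
tool_rot: [2.24, 2.198, 0.008]
contact_force: [0.7, 0.8, 0.9]
opening: 0.0733
grip_force: 0.0
```

```bash
python3 - <<'E'
from h import *
look()
plan([.5465,-.2465],.20,0)
E
```

```text
blue 312.5 [359.  195.5  19.8  20.5  45. ] [ 0.5455 -0.2454]
green 522.5 [394.5 198.5  29.8  20.3  87.3] [ 0.5335 -0.3529]
t 19.0 pos [0.5009 0.1339 0.2318] yline -1.1 q6 0.14 F [0.4 1.2 1.5]| slide [-0.3795, 0.0525, 0.0317] spin -1.1 rows 10
```

Emit:
{"method": "arm_command", "body": {
  "increments": [
    {"slide": [-0.38,0.052,0.01],"spin": -1.1,"gripper": 1},
    {"slide": [-0.38,0.052,0.01],"spin": -1.1,"gripper": 1},
    {"slide": [-0.38,0.052,0.01],"spin": -1.1,"gripper": 1},
    {"slide": [-0.38,0.052,0.01],"spin": -1.1,"gripper": 1},
    {"slide": [-0.38,0.052,0.01],"spin": -1.1,"gripper": 1},
    {"slide": [-0.38,0.052,0.01],"spin": -1.1,"gripper": 1},
    {"slide": [-0.38,0.052,0.03],"spin": -1.1,"gripper": 1},
    {"slide": [-0.38,0.052,0.03],"spin": -1.1,"gripper": 1}
  ]
}}

```text
t: 19.7
tool_pos: [0.5369, -0.1979, 0.2037]
tool_rot: [-2.221, -2.22, 0.0]
contact_force: [0.8, 0.4, 0.9]
opening: 0.0855
grip_force: 0.0
```

Emit:
{"method": "arm_command", "body": {
  "increments": [
    {"slide": [-0.055,0.004,0],"spin": 0,"gripper": 1},
    {"slide": [-0.055,0.004,0],"spin": 0,"gripper": 1},
    {"slide": [-0.055,0.004,0],"spin": 0,"gripper": 1},
    {"slide": [-0.055,0.004,0],"spin": 0,"gripper": 1}
  ]
}}

```text
t: 20.03
tool_pos: [0.541, -0.2509, 0.2037]
tool_rot: [-2.221, -2.218, 0.0]
contact_force: [-0.3, -0.0, -0.5]
opening: 0.0851
grip_force: 0.0
```

```bash
python3 - <<'E'
from h import *
plan([.5465,-.2465],.083,0)
E
```

```text
t 20.0 pos [ 0.541  -0.2509  0.2037] yline -0.1 q6 -0.56 F [-0.3 -0.  -0.5]| slide [0.0042, 0.0057, 0.1207] spin -0.1 rows 3
```

Emit:
{"method": "arm_command", "body": {
  "increments": [
    {"slide": [0.006,0.005,0.04],"spin": 0,"gripper": 1},
    {"slide": [0.006,0.005,0.08],"spin": 0,"gripper": 1},
    {"slide": [0.006,0.005,0.112],"spin": 0,"gripper": 1},
    {"slide": [0.006,0.005,0.12],"spin": 0,"gripper": 1},
    {"slide": [0.006,0.005,0.12],"spin": 0,"gripper": 1},
    {"slide": [0.006,0.005,0.12],"spin": 0,"gripper": 0.2},
    {"slide": [0.006,0.005,0.12],"spin": 0,"gripper": 0.2},
    {"slide": [0.006,0.005,0.12],"spin": 0,"gripper": 0.2}
  ],
  "newtons": 25
}}

```text
t: 20.7
tool_pos: [0.5485, -0.2458, 0.0884]
tool_rot: [2.217, 2.218, 0.002]
contact_force: [0.5, -0.9, 3.3]
opening: 0.0635
grip_force: 28.4
```

Emit:
{"method": "arm_command", "body": {
  "increments": [
    {"slide": [0,0,0],"spin": 0,"gripper": 0.2},
    {"slide": [0,0,0],"spin": 0,"gripper": 0.2},
    {"slide": [0,0,-0.03],"spin": 0,"gripper": 0.2},
    {"slide": [0,0,-0.07],"spin": 0,"gripper": 0.2},
    {"slide": [0,0,-0.11],"spin": 0,"gripper": 0.2},
    {"slide": [0,0,-0.15],"spin": 0,"gripper": 0.2},
    {"slide": [0,0,-0.15],"spin": 0,"gripper": 0.2},
    {"slide": [0,0,-0.15],"spin": 0,"gripper": 0.2}
  ]
}}

```text
t: 21.37
tool_pos: [0.5483, -0.2462, 0.2401]
tool_rot: [2.215, 2.215, 0.003]
contact_force: [0.3, -0.3, -2.3]
opening: 0.0639
grip_force: 28.8
```

```bash
python3 - <<'E'
from h import *
plan(case(.06,-.012),.21,YAW)
E
```

```text
t 21.4 pos [ 0.5483 -0.2462  0.2401] yline -0.0 q6 -0.55 F [ 0.3 -0.3 -2.3]| slide [0.3785, 0.0703, 0.0289] spin 0.8 rows 10
```

Emit:
{"method": "arm_command", "body": {
  "increments": [
    {"slide": [0.378,0.07,0],"spin": 0.8,"gripper": 0.2},
    {"slide": [0.378,0.07,0],"spin": 0.8,"gripper": 0.2},
    {"slide": [0.378,0.07,0],"spin": 0.8,"gripper": 0.2},
    {"slide": [0.378,0.07,0],"spin": 0.8,"gripper": 0.2},
    {"slide": [0.378,0.07,0],"spin": 0.8,"gripper": 0.2},
    {"slide": [0.378,0.07,0],"spin": 0.8,"gripper": 0.2},
    {"slide": [0.378,0.07,0],"spin": 0.8,"gripper": 0.2},
    {"slide": [0.378,0.07,0],"spin": 0.8,"gripper": 0.2}
  ]
}}

```text
t: 22.03
tool_pos: [0.6062, 0.0845, 0.2327]
tool_rot: [-2.235, -2.204, 0.004]
contact_force: [0.5, -0.2, -0.6]
opening: 0.0634
grip_force: 28.8
```

Emit:
{"method": "arm_command", "body": {
  "increments": [
    {"slide": [0.048,0.008,0],"spin": 0,"gripper": 0.2},
    {"slide": [0.048,0.008,0],"spin": 0,"gripper": 0.2},
    {"slide": [0.048,0.008,0],"spin": 0,"gripper": 0.2},
    {"slide": [0.048,0.008,0],"spin": 0,"gripper": 0.2},
    {"slide": [0.048,0.008,0],"spin": 0,"gripper": 0.2}
  ]
}}

```text
t: 22.45
tool_pos: [0.6155, 0.1292, 0.2338]
tool_rot: [-2.237, -2.204, 0.003]
contact_force: [0.3, 0.2, -1.6]
opening: 0.0635
grip_force: 28.8
```

```bash
python3 - <<'E'
from h import *
plan(case(.06,-.012),.128,YAW)
E
```

```text
t 22.4 pos [0.6155 0.1292 0.2338] yline -0.9 q6 0.10 F [ 0.3  0.2 -1.6]| slide [0.0031, 0.0036, 0.1058] spin -0.1 rows 3
```

Emit:
{"method": "arm_command", "body": {
  "increments": [
    {"slide": [0.003,0.003,0.02],"spin": 0,"gripper": 0.2},
    {"slide": [0.003,0.003,0.045],"spin": 0,"gripper": 0.2},
    {"slide": [0.003,0.003,0.065],"spin": 0,"gripper": 0.2},
    {"slide": [0.003,0.003,0.08],"spin": 0,"gripper": 0.2},
    {"slide": [0.003,0.003,0.09],"spin": 0,"gripper": 0.2},
    {"slide": [0.003,0.003,0.096],"spin": 0,"gripper": 0.2},
    {"slide": [0.003,0.003,0.098],"spin": 0,"gripper": 0.2},
    {"slide": [0.003,0.003,0.098],"spin": 0,"gripper": 0.2}
  ]
}}

```text
t: 23.12
tool_pos: [0.6193, 0.1331, 0.1374]
tool_rot: [2.237, 2.205, 0.0]
contact_force: [-0.0, 0.2, -1.9]
opening: 0.0639
grip_force: 28.8
```

```bash
python3 - <<'E'
from h import *
plan(case(.06,-.012),.1275,YAW)
E
```

```text
t 23.1 pos [0.6193 0.1331 0.1374] yline -0.8 q6 0.11 F [-0.   0.2 -1.9]| slide [-0.001, -0.0005, 0.0099] spin -0.0 rows 1
```

Emit:
{"method": "arm_command", "body": {
  "increments": [
    {"slide": [0,0,0.004],"spin": 0,"gripper": 0.2},
    {"slide": [0,0,0.007],"spin": 0,"gripper": 0.2},
    {"slide": [0,0,0.009],"spin": 0,"gripper": 0.2},
    {"slide": [0,0,0.01],"spin": 0,"gripper": 0.2},
    {"slide": [0,0,0.01],"spin": 0,"gripper": 0.2},
    {"slide": [0,0,0.01],"spin": 0,"gripper": 0.72},
    {"slide": [0,0,0.01],"spin": 0,"gripper": 0.72},
    {"slide": [0,0,0.01],"spin": 0,"gripper": 0.72}
  ]
}}

```text
t: 23.78
tool_pos: [0.6192, 0.1335, 0.1272]
tool_rot: [2.236, 2.206, 0.001]
contact_force: [-0.2, 0.2, 0.7]
opening: 0.0735
grip_force: 0.0
```

Emit:
{"method": "arm_command", "body": {
  "increments": [
    {"slide": [0,0,-0.01],"spin": 0,"gripper": 0.72},
    {"slide": [0,0,-0.03],"spin": 0,"gripper": 0.72},
    {"slide": [0,0,-0.06],"spin": 0,"gripper": 0.72},
    {"slide": [0,0,-0.09],"spin": 0,"gripper": 0.72},
    {"slide": [0,0,-0.1],"spin": 0,"gripper": 0.72}
  ]
}}

```text
t: 24.2
tool_pos: [0.6212, 0.1337, 0.2335]
tool_rot: [2.233, 2.202, 0.011]
contact_force: [0.8, -0.4, 1.3]
opening: 0.0733
grip_force: 0.0
```

```bash
python3 - <<'E'
from h import *
d=look()
s=cam('side')
for c in blobs(s,'green',40,(330,200,440,290)):
    M=cv2.moments(c);print(ray(s,M['m10']/M['m00'],M['m01']/M['m00'],.046))
for c in blobs(d,'green',60,(285,150,440,290)):
    M=cv2.moments(c);print(ray(d,M['m10']/M['m00'],M['m01']/M['m00'],.046))
    b=cv2.boxPoints(cv2.minAreaRect(c));print([ray(d,*p,.046)[:2].round(4) for p in b])
plan([.5365,-.354],.20,np.pi/2)
E
```

```text
green 520.5 [394.5 198.5  29.1  20.3  87.3] [ 0.5335 -0.3529]
[ 0.53624799 -0.35912719  0.046     ]
[ 0.53455743 -0.35303984  0.046     ]
[array([ 0.5791, -0.3216]), array([ 0.5813, -0.3842]), array([ 0.4908, -0.3838]), array([ 0.4887, -0.322 ])]
t 24.3 pos [0.6208 0.1337 0.2313] yline -0.8 q6 0.11 F [ 0.1  0.6 -0.4]| slide [-0.4888, -0.0778, 0.0304] spin 89.2 rows 13
```

Emit:
{"method": "arm_command", "body": {
  "increments": [
    {"slide": [-0.489,-0.079,0.02],"spin": 89.2,"gripper": 1},
    {"slide": [-0.489,-0.079,0.02],"spin": 89.2,"gripper": 1},
    {"slide": [-0.489,-0.079,0.02],"spin": 89.2,"gripper": 1},
    {"slide": [-0.489,-0.079,0.02],"spin": 89.2,"gripper": 1},
    {"slide": [-0.489,-0.079,0.02],"spin": 89.2,"gripper": 1},
    {"slide": [-0.489,-0.079,0.02],"spin": 89.2,"gripper": 1},
    {"slide": [-0.489,-0.079,0.02],"spin": 89.2,"gripper": 1},
    {"slide": [-0.489,-0.079,0.02],"spin": 89.2,"gripper": 1}
  ]
}}

```text
t: 24.97
tool_pos: [0.5597, -0.1959, 0.2112]
tool_rot: [-3.021, -0.854, 0.004]
contact_force: [0.1, 0.1, 0.5]
opening: 0.0853
grip_force: 0.0
```

```bash
python3 - <<'E'
from h import *
plan([.5355,-.355],.20,np.pi/2)
E
```

```text
t 25.0 pos [ 0.5597 -0.1959  0.2112] yline -58.4 q6 0.56 F [0.1 0.1 0.5]| slide [-0.1038, 0.1229, 0.011] spin 31.6 rows 5
```

Emit:
{"method": "arm_command", "body": {
  "increments": [
    {"slide": [-0.103,0.122,0.01],"spin": 31.6,"gripper": 1},
    {"slide": [-0.103,0.122,0.01],"spin": 31.6,"gripper": 1},
    {"slide": [-0.103,0.122,0.01],"spin": 31.6,"gripper": 1},
    {"slide": [-0.103,0.122,0.01],"spin": 31.6,"gripper": 1},
    {"slide": [-0.103,0.122,0.01],"spin": 31.6,"gripper": 1},
    {"slide": [-0.103,0.122,0.01],"spin": 31.6,"gripper": 1},
    {"slide": [-0.103,0.122,0.01],"spin": 31.6,"gripper": 1}
  ]
}}

```text
t: 25.55
tool_pos: [0.5376, -0.3521, 0.2014]
tool_rot: [-3.139, -0.01, 0.004]
contact_force: [0.2, 0.3, 0.8]
opening: 0.0854
grip_force: 0.0
```

```bash
python3 - <<'E'
from h import *
plan([.5355,-.355],.090,np.pi/2)
E
```

```text
t 25.6 pos [ 0.5376 -0.3521  0.2014] yline -89.6 q6 0.87 F [0.2 0.3 0.8]| slide [-0.0018, 0.0032, 0.1114] spin 0.4 rows 3
```

Emit:
{"method": "arm_command", "body": {
  "increments": [
    {"slide": [-0.001,0.002,0.04],"spin": 0,"gripper": 1},
    {"slide": [-0.001,0.002,0.075],"spin": 0,"gripper": 1},
    {"slide": [-0.001,0.002,0.1],"spin": 0,"gripper": 1},
    {"slide": [-0.001,0.002,0.11],"spin": 0,"gripper": 1},
    {"slide": [-0.001,0.002,0.11],"spin": 0,"gripper": 1},
    {"slide": [-0.001,0.002,0.11],"spin": 0,"gripper": 0.2},
    {"slide": [-0.001,0.002,0.11],"spin": 0,"gripper": 0.2},
    {"slide": [-0.001,0.002,0.11],"spin": 0,"gripper": 0.2}
  ],
  "newtons": 30
}}

```text
t: 26.22
tool_pos: [0.5389, -0.3554, 0.0965]
tool_rot: [3.139, 0.01, 0.006]
contact_force: [-0.2, 0.1, -0.8]
opening: 0.0653
grip_force: 35.1
```

Emit:
{"method": "arm_command", "body": {
  "increments": [
    {"slide": [0,0,0],"spin": 0,"gripper": 0.2},
    {"slide": [0,0,0],"spin": 0,"gripper": 0.2},
    {"slide": [0,0,-0.03],"spin": 0,"gripper": 0.2},
    {"slide": [0,0,-0.07],"spin": 0,"gripper": 0.2},
    {"slide": [0,0,-0.11],"spin": 0,"gripper": 0.2},
    {"slide": [0,0,-0.15],"spin": 0,"gripper": 0.2},
    {"slide": [0,0,-0.15],"spin": 0,"gripper": 0.2},
    {"slide": [0,0,-0.15],"spin": 0,"gripper": 0.2}
  ]
}}

```text
t: 26.88
tool_pos: [0.5387, -0.3557, 0.2483]
tool_rot: [3.136, 0.008, 0.009]
contact_force: [-0.8, 0.4, -2.6]
opening: 0.065
grip_force: 35.2
```

```bash
python3 - <<'E'
from h import *
plan(case(0,.072),.23,np.pi/2+YAW)
E
```

```text
t 26.9 pos [ 0.5387 -0.3557  0.2483] yline -89.7 q6 0.87 F [-0.8  0.4 -2.6]| slide [0.0243, -0.5727, 0.0155] spin 1.1 rows 14
```

Emit:
{"method": "arm_command", "body": {
  "increments": [
    {"slide": [0.012,-0.29,0],"spin": 1,"gripper": 0.2},
    {"slide": [0.012,-0.29,0],"spin": 1,"gripper": 0.2},
    {"slide": [0.012,-0.29,0],"spin": 1,"gripper": 0.2},
    {"slide": [0.012,-0.29,0],"spin": 1,"gripper": 0.2},
    {"slide": [0.012,-0.29,0],"spin": 1,"gripper": 0.2},
    {"slide": [0.012,-0.29,0],"spin": 1,"gripper": 0.2},
    {"slide": [0.012,-0.29,0],"spin": 1,"gripper": 0.2},
    {"slide": [0.012,-0.29,0],"spin": 1,"gripper": 0.2}
  ]
}}

```text
t: 27.55
tool_pos: [0.5464, -0.0583, 0.2408]
tool_rot: [-3.137, 0.009, 0.007]
contact_force: [-0.0, -1.2, -1.5]
opening: 0.0648
grip_force: 35.3
```

Emit:
{"method": "arm_command", "body": {
  "increments": [
    {"slide": [0.01,-0.28,0],"spin": 0,"gripper": 0.2},
    {"slide": [0.01,-0.28,0],"spin": 0,"gripper": 0.2},
    {"slide": [0.01,-0.28,0],"spin": 0,"gripper": 0.2},
    {"slide": [0.01,-0.28,0],"spin": 0,"gripper": 0.2},
    {"slide": [0.01,-0.28,0],"spin": 0,"gripper": 0.2},
    {"slide": [0.01,-0.28,0],"spin": 0,"gripper": 0.2},
    {"slide": [0.01,-0.28,0],"spin": 0,"gripper": 0.2},
    {"slide": [0.01,-0.28,0],"spin": 0,"gripper": 0.2}
  ]
}}

```text
t: 28.22
tool_pos: [0.56, 0.2197, 0.2411]
tool_rot: [-3.14, 0.011, 0.006]
contact_force: [-0.8, -0.2, -1.6]
opening: 0.0657
grip_force: 35.3
```

```bash
python3 - <<'E'
from h import *
plan(case(0,.072),.16,np.pi/2+YAW)
s=cam('side'); cv2.imwrite('pics/s5.png',cv2.resize(s['frame'][110:220,190:350,::-1],None,fx=4.5,fy=4.5,interpolation=cv2.INTER_CUBIC))
E
```

```text
t 28.2 pos [0.56   0.2197 0.2411] yline -90.4 q6 1.83 F [-0.8 -0.2 -1.6]| slide [0.0004, 0.0028, 0.0811] spin 0.4 rows 2
```

View pics/s5.png

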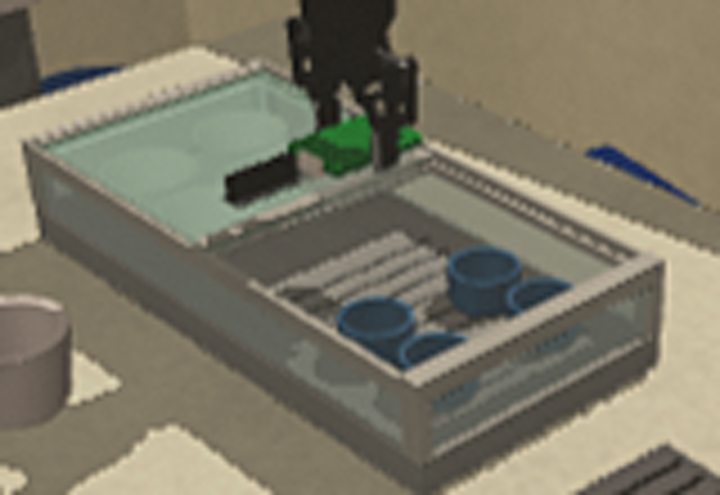

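The crop shows four dishes upright in the opening, at the crop positions (376,320), (435,355), (485,275) and (540,300). The tub is level above the free end.

Emit:
{"method": "arm_command", "body": {
  "increments": [
    {"slide": [0,0.006,0.01],"spin": 0.4,"gripper": 0.2},
    {"slide": [0,0.006,0.03],"spin": 0.4,"gripper": 0.2},
    {"slide": [0,0.006,0.05],"spin": 0.4,"gripper": 0.2},
    {"slide": [0,0.006,0.07],"spin": 0.4,"gripper": 0.2},
    {"slide": [0,0.006,0.083],"spin": 0.4,"gripper": 0.2},
    {"slide": [0,0.006,0.091],"spin": 0.4,"gripper": 0.2},
    {"slide": [0,0.006,0.095],"spin": 0.4,"gripper": 0.2},
    {"slide": [0,0.006,0.095],"spin": 0.4,"gripper": 0.2}
  ]
}}

```text
t: 28.93
tool_pos: [0.5609, 0.2085, 0.1475]
tool_rot: [3.141, -0.032, -0.003]
contact_force: [-0.4, -0.3, -1.4]
opening: 0.0651
grip_force: 35.3
```

```bash
python3 - <<'E'
from h import *
plan(case(0,.068),.137,np.pi/2+YAW)
E
```

```text
t 28.9 pos [0.5609 0.2085 0.1475] yline -91.2 q6 1.82 F [-0.4 -0.3 -1.4]| slide [-0.001, -0.0045, 0.0105] spin -0.4 rows 1
```

Emit:
{"method": "arm_command", "body": {
  "increments": [
    {"slide": [-0.001,-0.003,0.004],"spin": 0,"gripper": 0.2},
    {"slide": [-0.001,-0.003,0.007],"spin": 0,"gripper": 0.2},
    {"slide": [-0.001,-0.003,0.009],"spin": 0,"gripper": 0.2},
    {"slide": [-0.001,-0.003,0.01],"spin": 0,"gripper": 0.2},
    {"slide": [-0.001,-0.003,0.01],"spin": 0,"gripper": 0.2},
    {"slide": [-0.001,-0.003,0.01],"spin": 0,"gripper": 0.78},
    {"slide": [-0.001,-0.003,0.01],"spin": 0,"gripper": 0.78},
    {"slide": [-0.001,-0.003,0.01],"spin": 0,"gripper": 0.78}
  ]
}}

```text
t: 29.6
tool_pos: [0.5606, 0.2125, 0.1393]
tool_rot: [-3.141, 0.03, -0.002]
contact_force: [0.3, -0.6, -0.1]
opening: 0.0759
grip_force: 0.0
```

Emit:
{"method": "arm_command", "body": {
  "increments": [
    {"slide": [0,0,-0.01],"spin": 0,"gripper": 0.78},
    {"slide": [0,0,-0.03],"spin": 0,"gripper": 0.78},
    {"slide": [0,0,-0.06],"spin": 0,"gripper": 0.78},
    {"slide": [0,0,-0.09],"spin": 0,"gripper": 0.78},
    {"slide": [0,0,-0.11],"spin": 0,"gripper": 0.78},
    {"slide": [0,0,-0.11],"spin": 0,"gripper": 0.78}
  ]
}}

```text
t: 30.1
tool_pos: [0.5629, 0.2131, 0.2564]
tool_rot: [-3.138, 0.03, -0.018]
contact_force: [-0.1, -0.4, 1.5]
opening: 0.0757
grip_force: 0.0
```

```bash
python3 - <<'E'
from h import *
d=cam('top')
for z in(.1355,):
    for c in blobs(d,'black',10,(150,150,190,225)): print(cv2.boundingRect(c))
s=cam('side'); cv2.imwrite('pics/s6.png',cv2.resize(s['frame'][110:220,190:350,::-1],None,fx=4.5,fy=4.5,interpolation=cv2.INTER_CUBIC))
# pull pinch pose used at open: TCP ~(.5621,.3265)
plan([.562,.3265],.24,np.pi/2+YAW)
E
```

```text
(150, 163, 40, 33)
t 30.2 pos [0.5609 0.2125 0.2507] yline -91.1 q6 1.83 F [ 0.2 -0.6 -0.6]| slide [-0.0011, -0.114, 0.0108] spin -0.3 rows 3
```

View pics/s6.png

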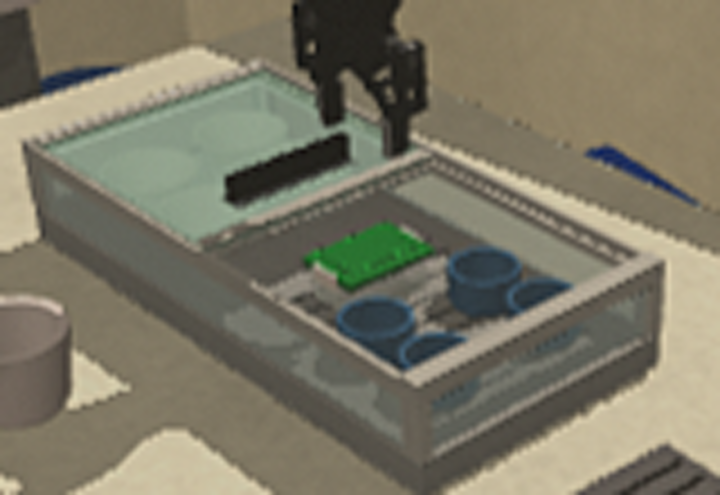

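All five items stand in the case: the tub is in the middle and the dishes are upright. Now I'll close the door by pinching the pull.

Emit:
{"method": "arm_command", "body": {
  "increments": [
    {"slide": [-0.001,-0.04,0],"spin": 0,"gripper": 0.8},
    {"slide": [-0.001,-0.08,0],"spin": 0,"gripper": 0.8},
    {"slide": [-0.001,-0.113,0],"spin": 0,"gripper": 0.8},
    {"slide": [-0.001,-0.113,0.0],"spin": 0,"gripper": 0.8},
    {"slide": [-0.001,-0.113,0.02],"spin": 0,"gripper": 0.8},
    {"slide": [-0.001,-0.113,0.045],"spin": 0,"gripper": 0.8},
    {"slide": [-0.001,-0.113,0.056],"spin": 0,"gripper": 0.8},
    {"slide": [-0.001,-0.113,0.056],"spin": 0,"gripper": 0.8}
  ],
  "newtons": 25
}}

```text
t: 30.87
tool_pos: [0.5588, 0.3239, 0.1868]
tool_rot: [3.137, -0.03, -0.014]
contact_force: [0.2, -0.3, -0.1]
opening: 0.0768
grip_force: 0.0
```

Emit:
{"method": "arm_command", "body": {
  "increments": [
    {"slide": [0,0,0],"spin": 0,"gripper": 0},
    {"slide": [0,0,0],"spin": 0,"gripper": -1},
    {"slide": [0,0,0],"spin": 0,"gripper": -1},
    {"slide": [0,0,0],"spin": 0,"gripper": -1},
    {"slide": [0,0,0],"spin": 0,"gripper": -1},
    {"slide": [0,0,0],"spin": 0,"gripper": -1},
    {"slide": [0,0,0],"spin": 0,"gripper": -1},
    {"slide": [0,0,0],"spin": 0,"gripper": -1}
  ]
}}

```text
t: 31.53
tool_pos: [0.5619, 0.3256, 0.1939]
tool_rot: [-3.141, 0.03, -0.002]
contact_force: [-0.5, -0.4, 5.0]
opening: 0.0092
grip_force: 28.9
```

```bash
python3 - <<'E'
from h import *
print(status.get_obs()['opening'],status.get_obs()['grip_force'])
plan(case(0,-.08),.192,np.pi/2+YAW)
E
```

```text
0.009205874479199409 28.90710800886154
t 31.5 pos [0.5619 0.3256 0.1939] yline -91.1 q6 2.00 F [-0.5 -0.4  5. ]| slide [0.001, 0.2606, 0.0017] spin -0.3 rows 7
```

Emit:
{"method": "arm_command", "body": {
  "increments": [
    {"slide": [0,0.02,0],"spin": 0,"gripper": -1},
    {"slide": [0,0.05,0],"spin": 0,"gripper": -1},
    {"slide": [0,0.08,0],"spin": 0,"gripper": -1},
    {"slide": [0,0.11,0],"spin": 0,"gripper": -1},
    {"slide": [0,0.14,0],"spin": 0,"gripper": -1},
    {"slide": [0.001,0.17,0],"spin": 0,"gripper": -1},
    {"slide": [0.001,0.195,0],"spin": 0,"gripper": -1},
    {"slide": [0.001,0.21,0],"spin": 0,"gripper": -1}
  ]
}}

```text
t: 32.2
tool_pos: [0.558, 0.1139, 0.1939]
tool_rot: [-3.14, 0.032, 0.002]
contact_force: [-3.7, 3.6, 6.7]
opening: 0.0092
grip_force: 29.4
```

Emit:
{"method": "arm_command", "body": {
  "increments": [
    {"slide": [0,0.005,0],"spin": 0,"gripper": -1},
    {"slide": [0,0.01,0],"spin": 0,"gripper": -1},
    {"slide": [0,0.016,0],"spin": 0,"gripper": -1},
    {"slide": [0,0.022,0],"spin": 0,"gripper": -1},
    {"slide": [0,0.028,0],"spin": 0,"gripper": -1},
    {"slide": [0,0.034,0],"spin": 0,"gripper": -1},
    {"slide": [0,0.038,0],"spin": 0,"gripper": -1},
    {"slide": [0,0.042,0],"spin": 0,"gripper": -1}
  ]
}}

```text
t: 32.87
tool_pos: [0.5572, 0.0738, 0.1939]
tool_rot: [-3.14, 0.03, 0.002]
contact_force: [-5.0, 2.9, 7.3]
opening: 0.0092
grip_force: 29.5
```

```bash
python3 - <<'E'
from h import *
plan(case(0,-.08),.192,np.pi/2+YAW)
E
```

```text
t 32.9 pos [0.5572 0.0738 0.1939] yline -91.1 q6 1.59 F [-5.   2.9  7.3]| slide [0.0008, 0.0087, 0.0019] spin -0.3 rows 1
```

Advance slowly until the contact force rises against the jamb.

Emit:
{"method": "arm_command", "body": {
  "increments": [
    {"slide": [0,0.002,0],"spin": 0,"gripper": -1},
    {"slide": [0,0.004,0],"spin": 0,"gripper": -1},
    {"slide": [0,0.006,0],"spin": 0,"gripper": -1},
    {"slide": [0,0.008,0],"spin": 0,"gripper": -1},
    {"slide": [0,0.008,0],"spin": 0,"gripper": -1},
    {"slide": [0,0.008,0],"spin": 0,"gripper": -1}
  ]
}}

```text
t: 33.37
tool_pos: [0.5571, 0.0656, 0.1939]
tool_rot: [-3.141, 0.03, 0.003]
contact_force: [-6.2, 0.3, 8.4]
opening: 0.0097
grip_force: 29.6
```

Emit:
{"method": "arm_command", "body": {
  "increments": [
    {"slide": [0,0.002,0],"spin": 0,"gripper": -1},
    {"slide": [0,0.003,0],"spin": 0,"gripper": -1},
    {"slide": [0,0.003,0],"spin": 0,"gripper": -1},
    {"slide": [0,0.003,0],"spin": 0,"gripper": -1}
  ]
}}

```text
t: 33.7
tool_pos: [0.557, 0.0642, 0.1939]
tool_rot: [-3.137, 0.03, 0.002]
contact_force: [-6.5, 6.7, 7.9]
opening: 0.0093
grip_force: 29.5
```

Emit:
{"method": "arm_command", "body": {
  "increments": [
    {"slide": [0,0.002,0],"spin": 0,"gripper": -1},
    {"slide": [0,0.004,0],"spin": 0,"gripper": -1},
    {"slide": [0,0.004,0],"spin": 0,"gripper": -1},
    {"slide": [0,0.004,0],"spin": 0,"gripper": -1}
  ]
}}

```text
t: 34.03
tool_pos: [0.557, 0.0635, 0.1939]
tool_rot: [-3.129, 0.029, 0.001]
contact_force: [-3.6, 20.3, 7.6]
opening: 0.0094
grip_force: 29.4
```

Force is up to 20 N and total travel is 0.262 m, so the door is home. Ease off, release and lift.

Emit:
{"method": "arm_command", "body": {
  "increments": [
    {"slide": [0,-0.003,0],"spin": 0,"gripper": -1},
    {"slide": [0,-0.003,0],"spin": 0,"gripper": -1},
    {"slide": [0,-0.003,0],"spin": 0,"gripper": -0.5},
    {"slide": [0,-0.003,0],"spin": 0,"gripper": -0.4},
    {"slide": [0,-0.003,0],"spin": 0,"gripper": -0.4},
    {"slide": [0,-0.003,-0.03],"spin": 0,"gripper": -0.4},
    {"slide": [0,-0.003,-0.06],"spin": 0,"gripper": -0.4},
    {"slide": [0,-0.003,-0.09],"spin": 0,"gripper": -0.4}
  ]
}}

```text
t: 34.7
tool_pos: [0.5568, 0.061, 0.2825]
tool_rot: [3.141, -0.031, -0.004]
contact_force: [0.4, -0.5, 0.3]
opening: 0.0256
grip_force: 0.0
```

Emit:
{"method": "arm_command", "body": {
  "increments": [
    {"slide": [0,-0.04,-0.03],"spin": 0,"gripper": -0.4},
    {"slide": [0,-0.08,-0.06],"spin": 0,"gripper": -0.4},
    {"slide": [0,-0.12,-0.08],"spin": 0,"gripper": -0.4},
    {"slide": [0,-0.16,-0.08],"spin": 0,"gripper": -0.4},
    {"slide": [0,-0.2,-0.08],"spin": 0,"gripper": -0.4},
    {"slide": [0,-0.24,-0.08],"spin": 0,"gripper": -0.4},
    {"slide": [0,-0.24,-0.08],"spin": 0,"gripper": -0.4},
    {"slide": [0,-0.24,-0.08],"spin": 0,"gripper": -0.4}
  ]
}}

```text
t: 35.37
tool_pos: [0.5615, 0.3039, 0.3618]
tool_rot: [3.141, -0.024, -0.002]
contact_force: [-0.9, -0.7, 0.0]
opening: 0.0259
grip_force: 0.0
```

```bash
python3 - <<'E'
from h import *
s=cam('side'); d=cam('top')
a=cv2.resize(s['frame'][110:220,190:350,::-1],(640,440),interpolation=cv2.INTER_CUBIC)
b=cv2.resize(d['frame'][135:245,200:300,::-1],(145,160),interpolation=cv2.INTER_CUBIC)
a[:160,495:]=b
cv2.imwrite('pics/s7.png',a)
for c in blobs(d,'black',20,(245,150,285,225)):
    (x,y),sz,an=cv2.minAreaRect(c); p=ray(d,x,y,.1355); print(x,y,sz,p)
E
```

```text
254.39926147460938 186.5256805419922 (4.312525749206543, 43.06813430786133) [0.55625864 0.0641446  0.1355    ]
```

View pics/s7.png

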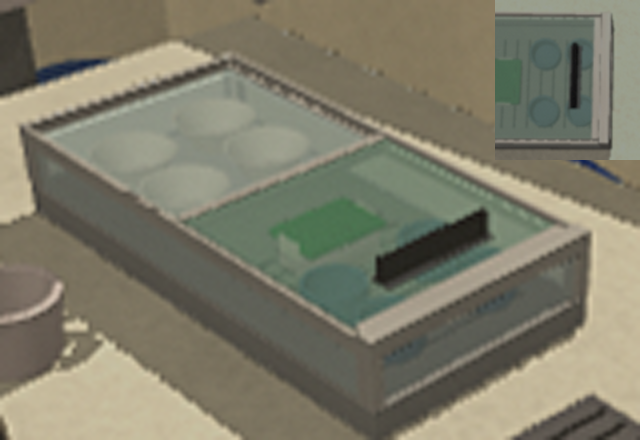

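The door is shut against the jamb (pull at y = 0.064) with all five items visible through the glass, and the arm is clear.

```bash
python3 -c "
from h import *
print(order.finish_job())"
```

```text
the job is handed in; nothing more can be done
None
```

I put all four blue dishes and the tub upright on the case floor, closed the door home against the jamb, left the pot lid, tongs, mortar and brown dish alone, and handed the job in; it returned no verdict.

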